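# Re-rack a mixed-up socket set in size order

### The arm

A 7-joint arm with a two-finger parallel gripper is mounted at the origin on the work surface. World frame = base frame: x ahead of the robot, y to its left, z up, the work surface at z = 0. Lengths are in mm, angles in rad, forces in N, time in s.
With the tool pointing down it reaches from about 425 to 950 mm from the base axis. Payload 4.7 kg.
Tool frame: the origin (TCP) lies at the centre of the arm's flange, where the gripper is bolted on; the fingertips stand 173 mm ahead of it and the grasp point (between the pads) lies 155 mm ahead of it; z points along the fingers, x is the direction in which the jaws open and shut, and the axes are right-handed (so a half turn about z gives the same grasp; the last joint's range is limited). The gripper opens to 85 mm and grips with 20 to 120 N. Pads are 22 mm wide; open, the fingers measure 114 mm over their backs; the gripper's body (76 mm by 85 mm) begins 54 mm behind the grasp point. The pads swing forward as they close: fully open they stand 13 mm farther back than shut.
Start: joints at [1.13, 0.469, -0.049, 1.532, 0.024, 1.141, -0.082], TCP at [270.21, -618.561, 404.735] pointing down, gripper open.
Joint ranges: [-2.59, 2.59], [-0.33, 1.99], [-1.39, 1.29], [0.1, 2.45], [-1.04, 4.18], [0.21, 1.99], [-2.66, 2.66]. Speed limits (rad/s): [2.57, 2.57, 3.14, 3.14, 3.14, 3.14, 3.14].

### API

Orientations are given as a unit quaternion [x, y, z, w].
In Python, from rig import robot, cams gives the robot as it stands.
- The arm moves only by the shell command python3 -m handwheel 'ROWS' [FORCE]. ROWS is JSON, a list of rows, each an object of numbers: "ax", "ay", "az": the turn, a rotation vector about the tool's x, y, z in rad; "tx", "ty", "tz": the shift along the tool's x, y, z in m; "hand": the finger opening in m, from 0 to 0.0854. In form: [{"ax": .., "ay": .., "az": .., "tx": .., "ty": .., "tz": .., "hand": ..}, ...]. A call has 1 to 12 rows; each row shifts and turns the commanded pose from where the row before left it, along the tool's axes as they then stand; what a row does not reach is not made up. A row lasts 1/10 s, in which the tool goes at most 50 mm and 8.59 degrees, less where a joint would pass 70% of its speed; a pose out of reach is approached as far as the arm can. A call with a gripper value outside its range is refused whole. The fingers move at their own pace and stop on an object; FORCE is the grip in N (left out, the last holds). Time passes only in rows, so rows that do not move let the fingers close. It gives the time, the measured TCP pose, the force and the opening at its end, in the units of the state.
- robot.read_state(): the state, without advancing time (a new reading comes with each control period).
- cams.camera(name): name is "side" or "top"; returns a dict with "img" (480x640x3 uint8, blue, green, red), "depth" (480x640 float32, mm along the optical axis (not along the pixel's ray), 0 where there is no reading), "camera_matrix" (3x3 intrinsics, pixels), "R" (3x3) and "t" (3): a world point X has camera coordinates R X + t. Camera axes: x right, y down, z forward; pixel columns grow to the right and rows downward; lengths in mm; the calibration is good to about 2 mm. A picture is of the moment at which its call begins.
- robot.finish_job(): hands the job in, once; it reports no verdict.
The state is a dict: "time": time; "qpos": joint angles; "joint_velocities": joint speeds; "tau": joint torques, N m; "eef_pos": TCP position; "tool_rot": TCP orientation; "wrist_force": force on the tool from outside, world axes, zero at the start; "ft_torque": the same for the moment, N m; "gripper_width": finger opening in mm.
Only numpy, scipy, OpenCV 4.12 (cv2) and the standard library are available. Lean on these libraries where they do the work, as an engineer would, in place of code of your own. Each camera call takes 0.05 s, during which the arm holds its last target.

### The job

Move the four loose sockets one at a time from the old wooden post board onto the red steel rack so that they stand in order of size: the largest on the post at the wide end, next to the carrying bow, down to the smallest on the post at the narrow end. Lower each one gently over its post, without dropping it, until it stands upright and flat on the rack, and leave it there. Do not disturb the glass jar or the hammer.

Things in the scene. Friction and masses are not known exactly. Their poses are not given: they have to be found in the camera images.
- socket_xl_mid (a point): Centre (half-way up, on the axis) of the largest of four plain steel sockets: straight round tube, 60 mm outside diameter, 62 mm tall, z up, round bore 43 mm wide at the bottom, 19 mm square hole on top. Starts loose over a post (10 mm thick, 29 mm tall) of the fixed wooden board (320 x 85 mm, top 18 mm above the table): four posts in a straight row, 80 mm apart, sockets in any order.
- socket_l_mid (a point): Centre (half-way up, on the axis) of the second largest of four plain steel sockets: straight round tube, 52 mm outside diameter, 56 mm tall, z up, round bore 37 mm wide at the bottom, 19 mm square hole on top. Starts loose over a post (10 mm thick, 29 mm tall) of the fixed wooden board (320 x 85 mm, top 18 mm above the table): four posts in a straight row, 80 mm apart, sockets in any order.
- socket_m_mid (a point): Centre (half-way up, on the axis) of the second smallest of four plain steel sockets: straight round tube, 44 mm outside diameter, 50 mm tall, z up, round bore 31 mm wide at the bottom, 19 mm square hole on top. Starts loose over a post (10 mm thick, 29 mm tall) of the fixed wooden board (320 x 85 mm, top 18 mm above the table): four posts in a straight row, 80 mm apart, sockets in any order.
- socket_s_mid (a point): Centre (half-way up, on the axis) of the smallest of four plain steel sockets: straight round tube, 36 mm outside diameter, 46 mm tall, z up, round bore 26 mm wide at the bottom, 19 mm square hole on top. Starts loose over a post (10 mm thick, 29 mm tall) of the fixed wooden board (320 x 85 mm, top 18 mm above the table): four posts in a straight row, 80 mm apart, sockets in any order.
- post_1: Post of the red rack: the first, at the wide end next to the carrying bow, 57 mm from it. Steel, 10 mm thick, round tip 29 mm above its foot. Origin on the axis at the foot, on the rack's flat top (12 mm above the table); z up, x along the row to the narrow end. Rack: fixed plate 288 mm long, 90 mm wide tapering to 58, posts in a row along its middle, steel bow 44 mm high across the wide end.
- post_2: Post of the red rack: the second, 82 mm on from the first. Steel, 10 mm thick, round tip 29 mm above its foot. Origin on the axis at the foot, on the rack's flat top (12 mm above the table); z up, x along the row to the narrow end. Rack: fixed plate 288 mm long, 90 mm wide tapering to 58, posts in a row along its middle, steel bow 44 mm high across the wide end.
- post_3: Post of the red rack: the third, 74 mm on from the second. Steel, 10 mm thick, round tip 29 mm above its foot. Origin on the axis at the foot, on the rack's flat top (12 mm above the table); z up, x along the row to the narrow end. Rack: fixed plate 288 mm long, 90 mm wide tapering to 58, posts in a row along its middle, steel bow 44 mm high across the wide end.
- post_4: Post of the red rack: the last, at the narrow end, 66 mm on from the third and 222 mm from the first. Steel, 10 mm thick, round tip 29 mm above its foot. Origin on the axis at the foot, on the rack's flat top (12 mm above the table); z up, x along the row to the narrow end. Rack: fixed plate 288 mm long, 90 mm wide tapering to 58, posts in a row along its middle, steel bow 44 mm high across the wide end.
- jar: Bystander: closed glass jar with a brass lid, 66 mm in diameter, 85 mm tall, standing loose between board and rack. Origin at the centre of its underside, z up.
- hammer: Bystander: hammer lying loose on the table beyond board and rack, about 260 mm long and 26 mm high, head 80 mm across. Origin under the middle of the tool, x along it towards the head.

How it is judged:
By the outcome, as a careful person would: the job done as asked, in the order asked, and still so for the second after the job is handed in, with the robot touching nothing.
It also fails if it takes over 112 s, if anything falls off the work surface, if the arm or the gripper's body presses on something with over 40 N, if the wrist force passes 120 N, or if a joint passes its speed limit or range.

## Working session

There is one attempt and no reset: what is moved stays moved. The work goes in short steps, Python scripts to look and compute and a shell command to move; the robot and the scene stay as the last step left them, time stands still between calls to the robot, and variables do not carry over. Pictures are saved under pics/ and viewed, and the job is handed in when it is done.

```bash
mkdir -p pics; ls; python3 - <<'E'
from rig import robot,cams
import cv2
s=robot.read_state()
print({k:s[k] for k in ['time','eef_pos','tool_rot','wrist_force','gripper_width']})
for n in ['top','side']:
    c=cams.camera(n); cv2.imwrite(f'pics/{n}0.png',c['img']); print(n,c['camera_matrix'],c['R'],c['t'])
E
```

```text
pics
{'time': 0.0, 'eef_pos': array([ 270.10256436, -618.34096156,  403.64050919]), 'tool_rot': array([ 8.36746514e-01, -5.47589533e-01, -8.53288862e-04, -4.96553561e-04]), 'wrist_force': array([-0.99192928,  0.10065552, -0.62887296]), 'gripper_width': 85.36574310591199}
top [[485.22041492   0.         311.68757558]
 [  0.         485.22041492 248.5503702 ]
 [  0.           0.           1.        ]] [[-0.00817581 -0.99995252 -0.00530161]
 [-0.99431629  0.00869231 -0.10611112]
 [ 0.10615216  0.00440393 -0.99434014]] [   3.42649704  595.81358794 1180.09744251]
side [[531.6659897    0.         323.30863358]
 [  0.         531.6659897  248.0328815 ]
 [  0.           0.           1.        ]] [[-0.95232834 -0.30435448  0.02095421]
 [-0.22522516  0.65507785 -0.72121192]
 [ 0.20577744 -0.69154997 -0.69239749]] [ 568.12065157  178.27023745 1029.59441693]
```

View pics/top0.png

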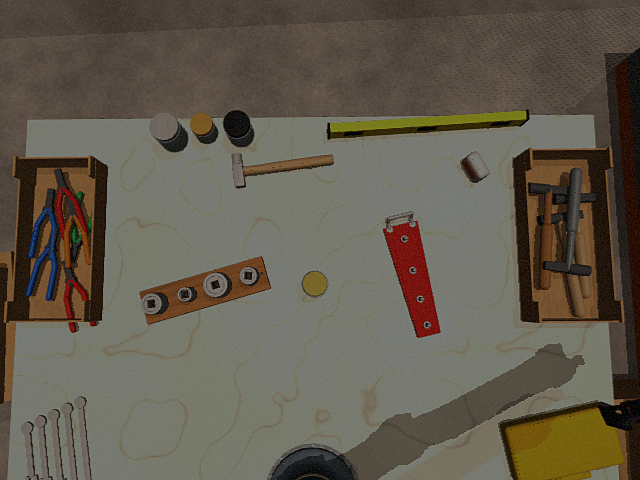

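View pics/side0.png

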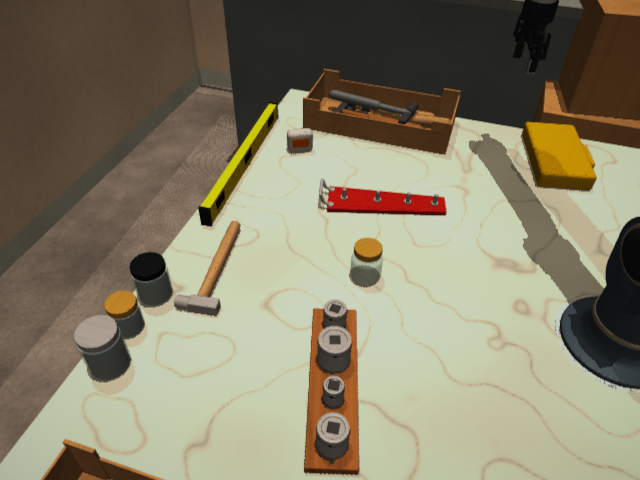

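Top view: board at left with sockets, left to right, about L (152,303), S (185,294), XL (216,285), M (248,275). The rack is at right with its bow at the top, around (400,220), and the jar is at (315,284).

```bash
cat > h.py <<'E'
import numpy as np,cv2
from rig import robot,cams
def ray(c,u,v,z):
    K,R,t=c['camera_matrix'],c['R'],np.array(c['t'])
    d=R.T@np.linalg.inv(K)@np.array([u,v,1.]); o=-R.T@t
    return o+d*(z-o[2])/d[2]
def proj(c,X):
    p=c['R']@np.array(X)+c['t']; q=c['camera_matrix']@p; return q[:2]/q[2]
def cloud(c):
    d=c['depth']; v,u=np.mgrid[:480,:640]; K=c['camera_matrix']
    P=np.stack([(u-K[0,2])/K[0,0]*d,(v-K[1,2])/K[1,1]*d,d],-1)
    W=(P-c['t'])@c['R']; W[d==0]=np.nan; return W
def crop(c,name,u0,v0,w,h,s):
    cv2.imwrite('pics/'+name,cv2.convertScaleAbs(cv2.resize(c['img'][v0:v0+h,u0:u0+w],None,fx=s,fy=s,interpolation=cv2.INTER_CUBIC),alpha=1.5))
E
python3 - <<'E'
from h import *
c=cams.camera('top'); W=cloud(c)
crop(c,'tb.png',135,250,140,80,5.5); crop(c,'tr.png',375,205,80,140,4.2)
s=cams.camera('side'); crop(s,'sb.png',295,290,80,190,3.1); crop(s,'sr.png',310,170,145,55,5.5)
for n,u,v,z,r in [('L',152,303,74,26),('S',185,294,64,18),('XL',216,285,80,30),('M',248,275,68,22)]:
    p=ray(c,u,v,z)
    for cc in (c,s):
        V=cloud(cc)
        m=(abs(V[...,2]-z)<6)&(np.hypot(V[...,0]-p[0],V[...,1]-p[1])<r+8)
        q=V[m]
        if len(q)>5:
            (e,_)=cv2.minEnclosingCircle(q[:,:2].astype(np.float32)),0
            print(n,p.round(1),len(q),np.median(q,0).round(1),e[0] )
p=ray(c,315,284,85);print('jar',p)
E
```

```text
L [464.  380.2  74. ] 282 [463.9 383.7  71.7] (463.1588134765625, 383.7785339355469)
L [464.  380.2  74. ] 733 [459.7 384.6  72.7] (459.4536437988281, 383.98614501953125)
S [484.9 304.4  64. ] 109 [485.  307.1  61.9] (484.5306701660156, 307.44610595703125)
S [484.9 304.4  64. ] 241 [481.7 307.8  62.7] (482.30999755859375, 307.4868469238281)
XL [505.4 226.7  80. ] 392 [507.8 229.9  77.9] (507.30615234375, 229.72715759277344)
XL [505.4 226.7  80. ] 696 [503.8 231.9  78.6] (503.4721374511719, 229.90316772460938)
M [529.2 152.2  68. ] 177 [529.4 154.5  65.9] (528.92578125, 153.1287078857422)
M [529.2 152.2  68. ] 287 [525.5 154.3  66.5] (527.139404296875, 153.17767333984375)
jar [505.62962369  -9.00375548  85.        ]
```

View pics/tb.png

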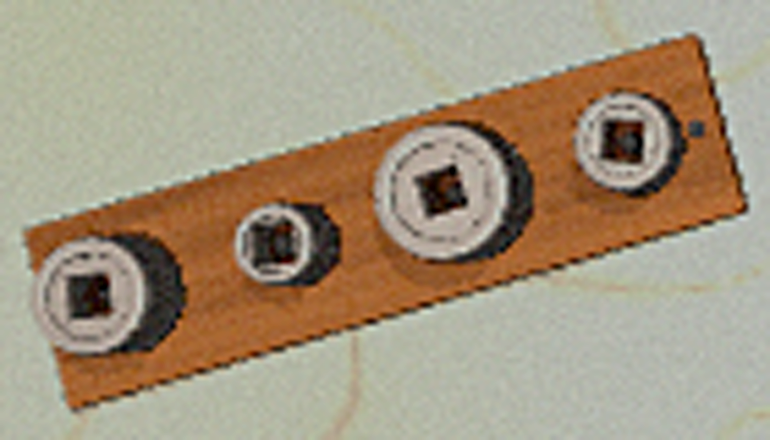

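View pics/tr.png

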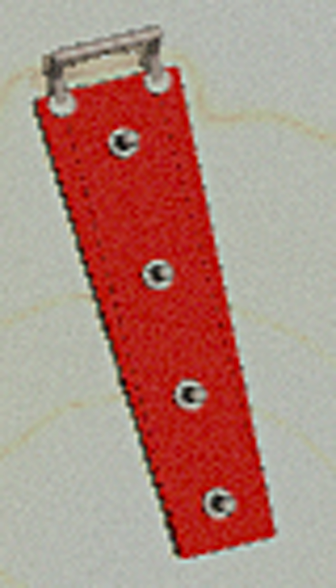

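View pics/sb.png

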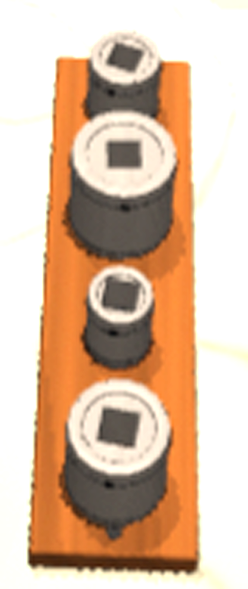

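View pics/sr.png

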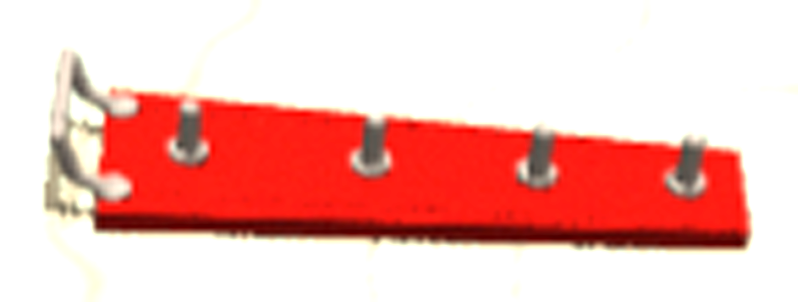

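Sockets measured at plausible heights and 80 mm spacing. Rack collars in the enlarged top crop are at (123,143), (158,274), (190,395) and (220,503); in the side crop, the tips are at (190,105), (375,122), (542,132) and (692,143). I'll solve both views for the posts.

```bash
python3 - <<'E'
from h import *
from scipy.optimize import least_squares
c=cams.camera('top');s=cams.camera('side')
T=[(123,143),(158,274),(190,395),(220,503)]; T=[ray(c,375+u/4.2-.4,205+v/4.2-.4,13) for u,v in T]
F=[(187,150),(371,160),(537,174),(687,183)];F=[ray(s,310+u/5.5-.4,170+v/5.5-.4,13) for u,v in F]
P=[(190,105),(375,122),(542,132),(692,143)];P=[ray(s,310+u/5.5-.4,170+v/5.5-.4,40) for u,v in P]
off=np.array([0,82,156,222.])
for A in (T,F,P):
    A=np.array(A)[:,:2]
    r=least_squares(lambda p:(p[:2]+off[:,None]*[np.cos(p[2]),np.sin(p[2])]-A).ravel(),[610,-190,3.4])
    print(A.round(1).tolist(),r.x.round(3),np.degrees(r.x[2]),r.fun.round(1))
    print((r.x[:2]+off[:,None]*[np.cos(r.x[2]),np.sin(r.x[2])]).round(1).tolist())
# squares (hole centres) from crops, both cams
for n,u,v,a,b,z in [('L',89,295,119,428,74),('S',276,241,122,293,64),('XL',441,191,124,153,80),('M',623,141,124,55,68)]:
    print(n,ray(c,135+u/5.5-.4,250+v/5.5-.4,z).round(1),ray(s,295+a/3.1-.3,290+b/3.1-.3,z).round(1))
E
```

```text
[[621.1, -235.8], [541.6, -254.6], [469.2, -271.5], [405.4, -287.2]] [ 621.197 -235.695    3.375] 193.3672159249668 [ 0.1  0.1 -0.2 -0.1  0.2 -0.3 -0.1  0.2]
[[621.2, -235.7], [541.4, -254.7], [469.4, -271.8], [405.2, -287.0]]
[[620.1, -237.4], [540.2, -257.7], [467.6, -272.4], [402.8, -288.3]] [ 619.714 -238.051    3.369] 193.01346921050853 [-0.4 -0.7 -0.3  1.2  0.2 -0.7  0.6  0.2]
[[619.7, -238.1], [539.8, -256.5], [467.7, -273.2], [403.4, -288.0]]
[[619.5, -235.3], [539.1, -250.4], [468.0, -267.8], [404.1, -281.9]] [ 620.012 -234.271    3.357] 192.33437931184997 [ 0.6  1.   0.8 -1.3 -0.4  0.2 -1.   0.2]
[[620.0, -234.3], [539.9, -251.8], [467.6, -267.6], [403.1, -281.7]]
L [463.5 383.1  74. ] [459.8 384.1  74. ]
S [486.3 305.   64. ] [481.8 305.4  64. ]
XL [507.  229.6  80. ] [504.3 229.6  80. ]
M [528.6 152.5  68. ] [527.2 152.2  68. ]
```

```bash
cat > go.py <<'E'
import sys
from h import *
from scipy.spatial.transform import Rotation as Ro
x,y,z,yaw=map(float,sys.argv[1:5])
s=robot.read_state(); R=Ro.from_quat(s['tool_rot']); p=np.array(s['eef_pos'])
T=Ro.from_euler('z',yaw,degrees=True)*Ro.from_euler('x',180,degrees=True)
print('t',round(s['time'],2),'pos',p.round(1),'q',np.round(s['qpos'],2),'F',np.round(s['wrist_force'],1),'w',round(s['gripper_width'],1))
print('rotvec(tool)',(R.inv()*T).as_rotvec().round(4),'shift now(mm)',R.inv().apply(np.array([x,y,z])-p).round(1),'shift after turn',T.inv().apply(np.array([x,y,z])-p).round(1))
E
python3 -m handwheel '[{"az":-0.144},{"az":-0.144},{"az":-0.144},{"az":-0.144},{"az":-0.144},{"az":-0.144},{"az":-0.144},{"az":-0.144},{"az":-0.144},{"az":-0.144}]' 60
python3 go.py 505.5 229.7 330 16.1
```

```text
t 0.3 pos [ 270.2 -618.5  404.4] q [ 1.13  0.47 -0.05  1.53  0.02  1.14 -0.08] F [ 0.4  0.1 -0.2] w 85.5
rotvec(tool) [-5.00e-04  5.00e-04 -1.44e+00] shift now(mm) [-683.  -555.2   74.8] shift after turn [ 461.3 -749.7   74.4]validation failed for argument at $[0]...
```

```bash
python3 -m handwheel '[{"ax":0,"ay":0,"az":-0.144,"tx":0,"ty":0,"tz":0,"hand":0.085}]' 60
python3 go.py 505.5 229.7 330 16.1
```

```text
time: 0.4
eef_pos: [270.3, -618.5, 404.5]
tool_rot: [0.875, -0.484, -0.0, 0.0]
wrist_force: [-0.3, -0.2, -0.4]
gripper_width: 84.9
t 0.4 pos [ 270.3 -618.5  404.5] q [ 1.15  0.47 -0.08  1.53  0.04  1.14  0.05] F [-0.3 -0.2 -0.4] w 84.9
rotvec(tool) [ 1.0000e-04  5.0000e-04 -1.2922e+00] shift now(mm) [-594.  -649.5   74.5] shift after turn [ 461.1 -749.7   74.5]
```

```bash
python3 -m handwheel '[{"ax":0,"ay":0,"az":-0.1436,"tx":0,"ty":0,"tz":0,"hand":0.085},{"ax":0,"ay":0,"az":-0.1436,"tx":0,"ty":0,"tz":0,"hand":0.085},{"ax":0,"ay":0,"az":-0.1436,"tx":0,"ty":0,"tz":0,"hand":0.085},{"ax":0,"ay":0,"az":-0.1436,"tx":0,"ty":0,"tz":0,"hand":0.085},{"ax":0,"ay":0,"az":-0.1436,"tx":0,"ty":0,"tz":0,"hand":0.085},{"ax":0,"ay":0,"az":-0.1436,"tx":0,"ty":0,"tz":0,"hand":0.085},{"ax":0,"ay":0,"az":-0.1436,"tx":0,"ty":0,"tz":0,"hand":0.085},{"ax":0,"ay":0,"az":-0.1436,"tx":0,"ty":0,"tz":0,"hand":0.085},{"ax":0,"ay":0,"az":-0.1436,"tx":0,"ty":0,"tz":0,"hand":0.085}]'
python3 go.py 505.5 229.7 330 16.1
```

```text
time: 1.3
eef_pos: [270.1, -618.6, 404.6]
tool_rot: [0.99, 0.141, -0.0, -0.0]
wrist_force: [-0.4, -0.2, 0.4]
gripper_width: 85.0
t 1.3 pos [ 270.1 -618.6  404.6] q [ 1.34  0.49 -0.36  1.52  0.18  1.16  1.23] F [-0.4 -0.2  0.4] w 85.0
rotvec(tool) [-0.0001  0.0001  0.0022] shift now(mm) [ 463.  -748.7   74.7] shift after turn [ 461.4 -749.7   74.6]
```

```bash
python3 -m handwheel '[{"ax":0,"ay":0,"az":0,"tx":0.0257,"ty":-0.0416,"tz":0,"hand":0.085},{"ax":0,"ay":0,"az":0,"tx":0.0257,"ty":-0.0416,"tz":0,"hand":0.085},{"ax":0,"ay":0,"az":0,"tx":0.0257,"ty":-0.0416,"tz":0,"hand":0.085},{"ax":0,"ay":0,"az":0,"tx":0.0257,"ty":-0.0416,"tz":0,"hand":0.085},{"ax":0,"ay":0,"az":0,"tx":0.0257,"ty":-0.0416,"tz":0,"hand":0.085},{"ax":0,"ay":0,"az":0,"tx":0.0257,"ty":-0.0416,"tz":0,"hand":0.085},{"ax":0,"ay":0,"az":0,"tx":0.0257,"ty":-0.0416,"tz":0,"hand":0.085},{"ax":0,"ay":0,"az":0,"tx":0.0257,"ty":-0.0416,"tz":0,"hand":0.085},{"ax":0,"ay":0,"az":0,"tx":0.0257,"ty":-0.0416,"tz":0,"hand":0.085},{"ax":0,"ay":0,"az":0,"tx":0.0257,"ty":-0.0416,"tz":0,"hand":0.085}]'
python3 go.py 505.5 229.7 330 16.1
```

```text
time: 2.3
eef_pos: [403.5, -146.1, 405.1]
tool_rot: [0.99, 0.138, 0.0, 0.001]
wrist_force: [1.0, 0.0, -0.1]
gripper_width: 85.4
t 2.3 pos [ 403.5 -146.1  405.1] q [ 0.87  0.11 -0.66  2.05  0.08  1.    0.45] F [ 1.   0.  -0.1] w 85.4
rotvec(tool) [ 0.0013 -0.0005 -0.0041] shift now(mm) [ 200.8 -333.7   74.8] shift after turn [ 202.2 -332.8   75.1]
```

```bash
python3 -m handwheel '[{"ax":0,"ay":0,"az":0,"tx":0.0202,"ty":-0.0333,"tz":0.0075,"hand":0.085},{"ax":0,"ay":0,"az":0,"tx":0.0202,"ty":-0.0333,"tz":0.0075,"hand":0.085},{"ax":0,"ay":0,"az":0,"tx":0.0202,"ty":-0.0333,"tz":0.0075,"hand":0.085},{"ax":0,"ay":0,"az":0,"tx":0.0202,"ty":-0.0333,"tz":0.0075,"hand":0.085},{"ax":0,"ay":0,"az":0,"tx":0.0202,"ty":-0.0333,"tz":0.0075,"hand":0.085},{"ax":0,"ay":0,"az":0,"tx":0.0202,"ty":-0.0333,"tz":0.0075,"hand":0.085},{"ax":0,"ay":0,"az":0,"tx":0.0202,"ty":-0.0333,"tz":0.0075,"hand":0.085},{"ax":0,"ay":0,"az":0,"tx":0.0202,"ty":-0.0333,"tz":0.0075,"hand":0.085},{"ax":0,"ay":0,"az":0,"tx":0.0202,"ty":-0.0333,"tz":0.0075,"hand":0.085},{"ax":0,"ay":0,"az":0,"tx":0.0202,"ty":-0.0333,"tz":0.0075,"hand":0.085},{"ax":0,"ay":0,"az":0,"tx":0,"ty":0,"tz":0,"hand":0.085}]'
python3 go.py 505.5 229.7 330 16.1; python3 go.py 505.5 229.7 212 16.1
python3 - <<'E'
from h import *
s=cams.camera('side'); cv2.imwrite('pics/s1.png',s['img'])
c=cams.camera('top'); cv2.imwrite('pics/t1.png',c['img'])
E
```

```text
time: 3.4
eef_pos: [506.1, 232.8, 329.4]
tool_rot: [0.99, 0.142, 0.0, -0.002]
wrist_force: [-0.3, -1.4, 0.8]
gripper_width: 85.1
t 3.4 pos [506.1 232.8 329.4] q [ 0.08  0.47 -0.76  1.86  0.38  0.96 -0.57] F [-0.3 -1.4  0.8] w 85.1
rotvec(tool) [-0.0047 -0.0008  0.0037] shift now(mm) [-1.5  2.8 -0.6] shift after turn [-1.4  2.8 -0.6]
t 3.4 pos [506.1 232.8 329.4] q [ 0.08  0.47 -0.76  1.86  0.38  0.96 -0.57] F [-0.3 -1.4  0.8] w 85.1
rotvec(tool) [-0.0047 -0.0008  0.0037] shift now(mm) [ -1.5   3.4 117.4] shift after turn [ -1.4   2.8 117.4]
```

View pics/s1.png

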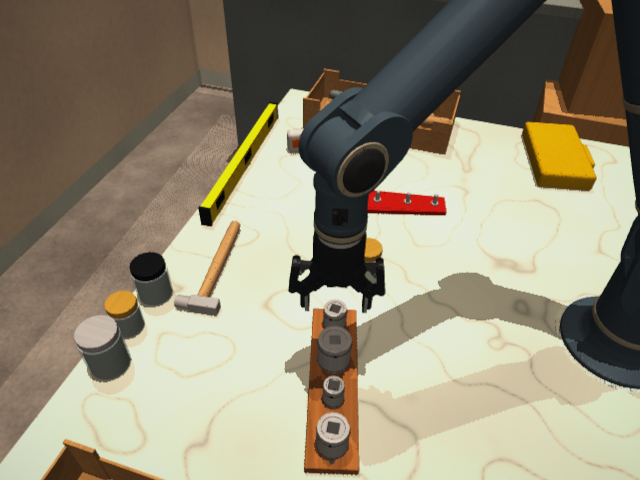

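The gripper (335,270) hangs above the XL socket (334,345), with the jaws across the board row.

```bash
python3 go.py 505.5 229.7 265 16.1; python3 -m handwheel '[{"ax":0,"ay":0,"az":0,"tx":0,"ty":0,"tz":0.013,"hand":0.085},{"ax":0,"ay":0,"az":0,"tx":0,"ty":0,"tz":0.013,"hand":0.085},{"ax":0,"ay":0,"az":0,"tx":0,"ty":0,"tz":0.013,"hand":0.085},{"ax":0,"ay":0,"az":0,"tx":0,"ty":0,"tz":0.013,"hand":0.085},{"ax":0,"ay":0,"az":0,"tx":0,"ty":0,"tz":0.013,"hand":0.085},{"ax":0,"ay":0,"az":0,"tx":0,"ty":0,"tz":0,"hand":0.085}]'
python3 go.py 505.5 229.7 212 16.1
python3 - <<'E'
from h import *
s=cams.camera('side'); crop(s,'s2.png',255,190,160,240,2.4)
E
```

```text
t 3.5 pos [506.3 228.2 329.3] q [ 0.08  0.46 -0.76  1.87  0.38  0.96 -0.57] F [ 0.4 -0.4 -0.5] w 85.1
rotvec(tool) [ 0.      0.0009 -0.0017] shift now(mm) [-0.3 -1.6 64.3] shift after turn [-0.4 -1.6 64.3]
time: 4.1
eef_pos: [506.0, 226.8, 262.4]
tool_rot: [0.99, 0.138, -0.002, 0.001]
wrist_force: [0.6, -0.0, -0.2]
gripper_width: 84.7
t 4.1 pos [506.  226.8 262.4] q [ 0.04  0.55 -0.71  1.92  0.47  0.85 -0.64] F [ 0.6 -0.  -0.2] w 84.7
rotvec(tool) [ 0.0007  0.004  -0.0037] shift now(mm) [ 0.6 -3.  50.4] shift after turn [ 0.4 -3.  50.4]
```

View pics/s2.png

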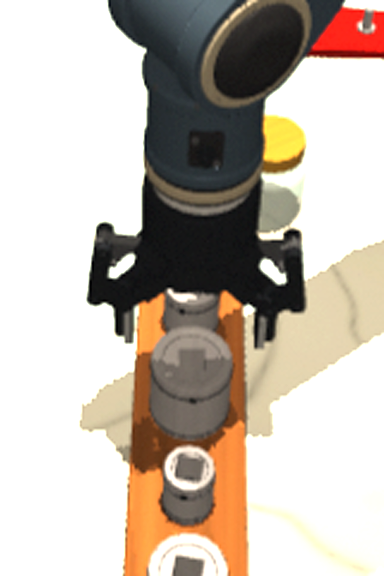

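The open fingers straddle the XL socket evenly (fingertips at crop 125 and 262, socket centre at 191).

```bash
python3 -m handwheel '[{"ax":0,"ay":0,"az":0,"tx":0,"ty":-0.002,"tz":0.01,"hand":0.085},{"ax":0,"ay":0,"az":0,"tx":0,"ty":0,"tz":0.01,"hand":0.085},{"ax":0,"ay":0,"az":0,"tx":0,"ty":0,"tz":0.01,"hand":0.085},{"ax":0,"ay":0,"az":0,"tx":0,"ty":0,"tz":0.01,"hand":0.085},{"ax":0,"ay":0,"az":0,"tx":0,"ty":0,"tz":0.01,"hand":0.085},{"ax":0,"ay":0,"az":0,"tx":0,"ty":0,"tz":0,"hand":0.085}]'
python3 go.py 505.5 229.7 212 16.1
python3 -m handwheel '[{"ax":0,"ay":0,"az":0,"tx":0,"ty":0,"tz":0,"hand":0.045},{"ax":0,"ay":0,"az":0,"tx":0,"ty":0,"tz":0,"hand":0.045},{"ax":0,"ay":0,"az":0,"tx":0,"ty":0,"tz":0,"hand":0.045},{"ax":0,"ay":0,"az":0,"tx":0,"ty":0,"tz":0,"hand":0.045},{"ax":0,"ay":0,"az":0,"tx":0,"ty":0,"tz":0,"hand":0.045},{"ax":0,"ay":0,"az":0,"tx":0,"ty":0,"tz":0,"hand":0.045}]' 60
python3 go.py 505.5 229.7 212 16.1
```

```text
time: 4.75
eef_pos: [505.5, 229.0, 213.0]
tool_rot: [0.99, 0.138, -0.001, 0.0]
wrist_force: [-1.0, 0.0, -0.7]
gripper_width: 85.2
t 4.75 pos [505.5 229.  213. ] q [-0.01  0.61 -0.65  1.95  0.53  0.76 -0.7 ] F [-1.   0.  -0.7] w 85.2
rotvec(tool) [ 0.0006  0.0029 -0.0034] shift now(mm) [ 0.2 -0.6  1. ] shift after turn [ 0.2 -0.6  1. ]
time: 5.35
eef_pos: [505.7, 229.6, 215.5]
tool_rot: [0.99, 0.138, 0.0, 0.0]
wrist_force: [-3.5, -1.4, 6.0]
gripper_width: 58.9
t 5.35 pos [505.7 229.6 215.5] q [-0.01  0.61 -0.66  1.95  0.53  0.76 -0.7 ] F [-3.5 -1.4  6. ] w 58.9
rotvec(tool) [ 0.0005 -0.0001 -0.0036] shift now(mm) [-0.2 -0.2  3.5] shift after turn [-0.2 -0.2  3.5]
```

```bash
python3 -m handwheel '[{"ax":0,"ay":0,"az":0,"tx":0,"ty":0,"tz":-0.003,"hand":0.045},{"ax":0,"ay":0,"az":0,"tx":0,"ty":0,"tz":-0.006,"hand":0.045},{"ax":0,"ay":0,"az":0,"tx":0,"ty":0,"tz":-0.01,"hand":0.045},{"ax":0,"ay":0,"az":0,"tx":0,"ty":0,"tz":-0.015,"hand":0.045},{"ax":0,"ay":0,"az":0,"tx":0,"ty":0,"tz":-0.018,"hand":0.045},{"ax":0,"ay":0,"az":0,"tx":0,"ty":0,"tz":-0.018,"hand":0.045},{"ax":0,"ay":0,"az":0,"tx":0,"ty":0,"tz":-0.018,"hand":0.045},{"ax":0,"ay":0,"az":0,"tx":0,"ty":0,"tz":-0.017,"hand":0.045},{"ax":0,"ay":0,"az":0,"tx":0,"ty":0,"tz":-0.01,"hand":0.045},{"ax":0,"ay":0,"az":0,"tx":0,"ty":0,"tz":0,"hand":0.045}]' 60
python3 go.py 620.5 -236 330 16.1
python3 - <<'E'
from h import *
s=cams.camera('side'); crop(s,'s3.png',255,190,160,240,2.4)
E
```

```text
time: 6.35
eef_pos: [506.2, 229.9, 331.7]
tool_rot: [0.99, 0.138, 0.002, -0.0]
wrist_force: [1.1, 0.2, -6.7]
gripper_width: 58.5
t 6.35 pos [506.2 229.9 331.7] q [ 0.08  0.46 -0.76  1.87  0.39  0.96 -0.57] F [ 1.1  0.2 -6.7] w 58.5
rotvec(tool) [-0.0004 -0.0038 -0.0036] shift now(mm) [-17.7 479.3   1.5] shift after turn [-19.4 479.3   1.7]
```

View pics/s3.png

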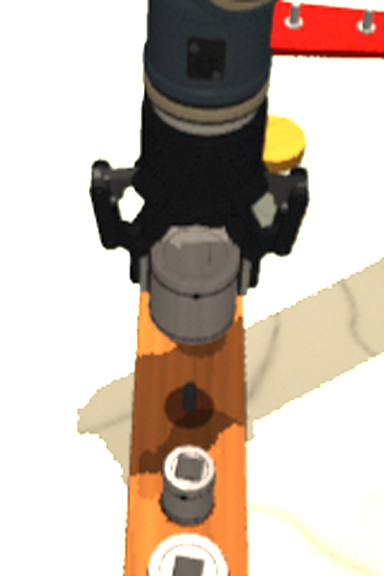

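The XL socket is held upright and clear of its post (crop 190,395). Moving to post 1.

```bash
python3 -m handwheel '[{"ax":0,"ay":0,"az":0,"tx":-0.001,"ty":0.025,"tz":0,"hand":0.045},{"ax":0,"ay":0,"az":0,"tx":-0.0017,"ty":0.04,"tz":0,"hand":0.045},{"ax":0,"ay":0,"az":0,"tx":-0.0018,"ty":0.045,"tz":0,"hand":0.045},{"ax":0,"ay":0,"az":0,"tx":-0.0018,"ty":0.045,"tz":0,"hand":0.045},{"ax":0,"ay":0,"az":0,"tx":-0.0018,"ty":0.045,"tz":0,"hand":0.045},{"ax":0,"ay":0,"az":0,"tx":-0.0018,"ty":0.045,"tz":0,"hand":0.045},{"ax":0,"ay":0,"az":0,"tx":-0.0018,"ty":0.045,"tz":0,"hand":0.045},{"ax":0,"ay":0,"az":0,"tx":-0.0018,"ty":0.045,"tz":0,"hand":0.045},{"ax":0,"ay":0,"az":0,"tx":-0.0018,"ty":0.045,"tz":0,"hand":0.045},{"ax":0,"ay":0,"az":0,"tx":-0.0018,"ty":0.045,"tz":0,"hand":0.045},{"ax":0,"ay":0,"az":0,"tx":-0.0017,"ty":0.035,"tz":0,"hand":0.045},{"ax":0,"ay":0,"az":0,"tx":-0.001,"ty":0.019,"tz":0,"hand":0.045}]' 60
python3 go.py 620.5 -236 330 -76.8
```

```text
time: 7.6
eef_pos: [617.6, -241.7, 327.6]
tool_rot: [0.991, 0.136, -0.001, 0.001]
wrist_force: [-0.6, -1.2, -6.7]
gripper_width: 59.0
t 7.6 pos [ 617.6 -241.7  327.6] q [ 0.75  0.61 -0.65  1.61  0.41  1.06  0.25] F [-0.6 -1.2 -6.7] w 59.0
rotvec(tool) [0.003  0.0019 1.6124] shift now(mm) [ 4.3 -4.7 -2.4] shift after turn [-4.9 -4.2 -2.4]
```

```bash
python3 -m handwheel '[{"ax":0,"ay":0,"az":0.1474,"tx":0,"ty":0,"tz":0,"hand":0.045},{"ax":0,"ay":0,"az":0.1474,"tx":0,"ty":0,"tz":0,"hand":0.045},{"ax":0,"ay":0,"az":0.1474,"tx":0,"ty":0,"tz":0,"hand":0.045},{"ax":0,"ay":0,"az":0.1474,"tx":0,"ty":0,"tz":0,"hand":0.045},{"ax":0,"ay":0,"az":0.1474,"tx":0,"ty":0,"tz":0,"hand":0.045},{"ax":0,"ay":0,"az":0.1474,"tx":0,"ty":0,"tz":0,"hand":0.045},{"ax":0,"ay":0,"az":0.1474,"tx":0,"ty":0,"tz":0,"hand":0.045},{"ax":0,"ay":0,"az":0.1474,"tx":0,"ty":0,"tz":0,"hand":0.045},{"ax":0,"ay":0,"az":0.1474,"tx":0,"ty":0,"tz":0,"hand":0.045},{"ax":0,"ay":0,"az":0.1474,"tx":0,"ty":0,"tz":0,"hand":0.045},{"ax":0,"ay":0,"az":0.1474,"tx":0,"ty":0,"tz":0,"hand":0.045},{"ax":0,"ay":0,"az":0,"tx":0,"ty":0,"tz":0,"hand":0.045}]' 60
python3 go.py 620.5 -236 330 -76.8
```

```text
time: 8.8
eef_pos: [618.0, -235.1, 328.5]
tool_rot: [0.783, -0.622, -0.001, 0.0]
wrist_force: [-0.6, -0.1, -7.2]
gripper_width: 58.7
t 8.8 pos [ 618.  -235.1  328.5] q [ 0.49  0.53 -0.28  1.63  0.17  1.   -1.18] F [-0.6 -0.1 -7.2] w 58.7
rotvec(tool) [ 0.0019  0.0017 -0.0013] shift now(mm) [ 1.4 -2.2 -1.5] shift after turn [ 1.4 -2.2 -1.5]
```

```bash
python3 -m handwheel '[{"ax":0,"ay":0,"az":0,"tx":0.0014,"ty":-0.002,"tz":0.008,"hand":0.045},{"ax":0,"ay":0,"az":0,"tx":0,"ty":0,"tz":0.013,"hand":0.045},{"ax":0,"ay":0,"az":0,"tx":0,"ty":0,"tz":0.015,"hand":0.045},{"ax":0,"ay":0,"az":0,"tx":0,"ty":0,"tz":0.015,"hand":0.045},{"ax":0,"ay":0,"az":0,"tx":0,"ty":0,"tz":0.012,"hand":0.045},{"ax":0,"ay":0,"az":0,"tx":0,"ty":0,"tz":0.004,"hand":0.045},{"ax":0,"ay":0,"az":0,"tx":0,"ty":0,"tz":0,"hand":0.045}]' 60
python3 go.py 620.5 -236 209.5 -76.8
python3 - <<'E'
from h import *
s=cams.camera('side'); crop(s,'s4.png',290,80,170,150,4)
E
```

```text
time: 9.5
eef_pos: [620.2, -237.6, 261.6]
tool_rot: [0.783, -0.622, -0.001, 0.0]
wrist_force: [-0.7, 0.8, -6.1]
gripper_width: 58.9
t 9.5 pos [ 620.2 -237.6  261.6] q [ 0.49  0.61 -0.26  1.68  0.19  0.88 -1.2 ] F [-0.7  0.8 -6.1] w 58.9
rotvec(tool) [ 0.0015  0.001  -0.0034] shift now(mm) [-1.4 -0.7 52.1] shift after turn [-1.5 -0.7 52.1]
```

View pics/s4.png

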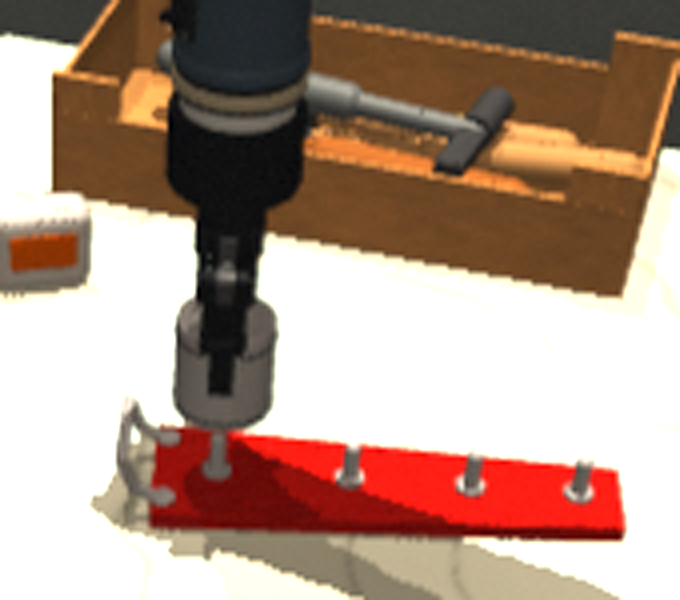

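The XL socket (crop 223,370) hangs over post 1 (217,455), well within the 16 mm slack. Lowering.

```bash
python3 -m handwheel '[{"ax":0,"ay":0,"az":0,"tx":-0.001,"ty":0,"tz":0.006,"hand":0.045},{"ax":0,"ay":0,"az":0,"tx":0,"ty":0,"tz":0.008,"hand":0.045},{"ax":0,"ay":0,"az":0,"tx":0,"ty":0,"tz":0.008,"hand":0.045},{"ax":0,"ay":0,"az":0,"tx":0,"ty":0,"tz":0.008,"hand":0.045},{"ax":0,"ay":0,"az":0,"tx":0,"ty":0,"tz":0.007,"hand":0.045},{"ax":0,"ay":0,"az":0,"tx":0,"ty":0,"tz":0.005,"hand":0.045},{"ax":0,"ay":0,"az":0,"tx":0,"ty":0,"tz":0.003,"hand":0.045},{"ax":0,"ay":0,"az":0,"tx":0,"ty":0,"tz":0,"hand":0.045}]' 60
python3 go.py 620.5 -236 209.5 -76.8
python3 -m handwheel '[{"ax":0,"ay":0,"az":0,"tx":0,"ty":0,"tz":0.001,"hand":0.045},{"ax":0,"ay":0,"az":0,"tx":0,"ty":0,"tz":0.001,"hand":0.045},{"ax":0,"ay":0,"az":0,"tx":0,"ty":0,"tz":0.001,"hand":0.045},{"ax":0,"ay":0,"az":0,"tx":0,"ty":0,"tz":0,"hand":0.045}]'
python3 go.py 620.5 -236 209.5 -76.8
```

```text
time: 10.35
eef_pos: [620.1, -236.6, 217.2]
tool_rot: [0.783, -0.623, -0.0, 0.0]
wrist_force: [-0.3, -0.2, -6.8]
gripper_width: 58.7
t 10.35 pos [ 620.1 -236.6  217.2] q [ 0.47  0.66 -0.25  1.7   0.21  0.81 -1.22] F [-0.3 -0.2 -6.8] w 58.7
rotvec(tool) [ 0.0007  0.0004 -0.0036] shift now(mm) [-0.5 -0.6  7.7] shift after turn [-0.5 -0.6  7.7]
time: 10.75
eef_pos: [620.1, -236.7, 214.8]
tool_rot: [0.783, -0.623, 0.0, 0.0]
wrist_force: [-0.7, 0.1, -6.9]
gripper_width: 58.8
t 10.75 pos [ 620.1 -236.7  214.8] q [ 0.47  0.66 -0.25  1.7   0.21  0.8  -1.22] F [-0.7  0.1 -6.9] w 58.8
rotvec(tool) [-0.0001 -0.0001 -0.0036] shift now(mm) [-0.6 -0.5  5.3] shift after turn [-0.6 -0.5  5.3]
```

```bash
python3 -m handwheel '[{"ax":0,"ay":0,"az":0,"tx":0,"ty":0,"tz":0.001,"hand":0.045},{"ax":0,"ay":0,"az":0,"tx":0,"ty":0,"tz":0.001,"hand":0.045},{"ax":0,"ay":0,"az":0,"tx":0,"ty":0,"tz":0.001,"hand":0.045},{"ax":0,"ay":0,"az":0,"tx":0,"ty":0,"tz":0,"hand":0.045}]'
python3 go.py 620.5 -236 209.5 -76.8
python3 -m handwheel '[{"ax":0,"ay":0,"az":0,"tx":0,"ty":0,"tz":0.001,"hand":0.045},{"ax":0,"ay":0,"az":0,"tx":0,"ty":0,"tz":0.001,"hand":0.045},{"ax":0,"ay":0,"az":0,"tx":0,"ty":0,"tz":0,"hand":0.045}]'
python3 go.py 620.5 -236 209.5 -76.8
```

```text
time: 11.15
eef_pos: [620.1, -236.6, 211.5]
tool_rot: [0.783, -0.623, -0.0, 0.0]
wrist_force: [1.0, -0.1, -6.6]
gripper_width: 58.9
t 11.15 pos [ 620.1 -236.6  211.5] q [ 0.47  0.67 -0.25  1.7   0.21  0.8  -1.22] F [ 1.  -0.1 -6.6] w 58.9
rotvec(tool) [ 0.0003  0.0002 -0.0036] shift now(mm) [-0.5 -0.5  2. ] shift after turn [-0.5 -0.5  2. ]
time: 11.45
eef_pos: [620.2, -236.6, 209.7]
tool_rot: [0.783, -0.623, 0.0, 0.0]
wrist_force: [0.2, -0.5, -6.8]
gripper_width: 58.8
t 11.45 pos [ 620.2 -236.6  209.7] q [ 0.47  0.67 -0.25  1.71  0.22  0.79 -1.22] F [ 0.2 -0.5 -6.8] w 58.8
rotvec(tool) [-0.0001 -0.0001 -0.0035] shift now(mm) [-0.6 -0.4  0.2] shift after turn [-0.6 -0.4  0.2]
```

```bash

python3 -m handwheel '[{"ax":0,"ay":0,"az":0,"tx":0,"ty":0,"tz":0.001,"hand":0.045},{"ax":0,"ay":0,"az":0,"tx":0,"ty":0,"tz":0,"hand":0.045}]' | grep -E 'pos|force'
python3 -m handwheel '[{"ax":0,"ay":0,"az":0,"tx":0,"ty":0,"tz":0.001,"hand":0.045},{"ax":0,"ay":0,"az":0,"tx":0,"ty":0,"tz":0,"hand":0.045}]'| grep -E 'pos|force'
python3 -m handwheel '[{"ax":0,"ay":0,"az":0,"tx":0,"ty":0,"tz":0.001,"hand":0.045},{"ax":0,"ay":0,"az":0,"tx":0,"ty":0,"tz":0,"hand":0.045}]'| grep -E 'pos|force'
```

```text
eef_pos: [620.2, -236.6, 209.6]
wrist_force: [-2.1, 1.2, 0.5]
eef_pos: [620.3, -236.5, 209.6]
wrist_force: [-5.5, 1.3, 6.0]
eef_pos: [620.3, -236.5, 209.5]
wrist_force: [-6.7, 2.4, 12.7]
```

Contact at z 209.6, as predicted (pick height minus 6). Relieve and release.

```bash

python3 -m handwheel '[{"ax":0,"ay":0,"az":0,"tx":0,"ty":0,"tz":-0.0015,"hand":0.045},{"ax":0,"ay":0,"az":0,"tx":0,"ty":0,"tz":0,"hand":0.07},{"ax":0,"ay":0,"az":0,"tx":0,"ty":0,"tz":0,"hand":0.085},{"ax":0,"ay":0,"az":0,"tx":0,"ty":0,"tz":0,"hand":0.085},{"ax":0,"ay":0,"az":0,"tx":0,"ty":0,"tz":0,"hand":0.085},{"ax":0,"ay":0,"az":0,"tx":0,"ty":0,"tz":0,"hand":0.085}]' 60
python3 go.py 462 383.7 330 16.1
python3 - <<'E'
from h import *
s=cams.camera('side'); crop(s,'s5.png',290,80,170,150,4)
E
```

```text
time: 12.65
eef_pos: [620.3, -236.7, 208.2]
tool_rot: [0.783, -0.623, 0.0, -0.0]
wrist_force: [-0.7, 0.0, 0.2]
gripper_width: 84.5
t 12.65 pos [ 620.3 -236.7  208.2] q [ 0.47  0.67 -0.25  1.71  0.22  0.79 -1.22] F [-0.7  0.   0.2] w 84.5
rotvec(tool) [-1.000e-04 -4.000e-04 -1.625e+00] shift now(mm) [-640.1   14.7 -122. ] shift after turn [  19.9 -640.  -121.8]
```

View pics/s5.png

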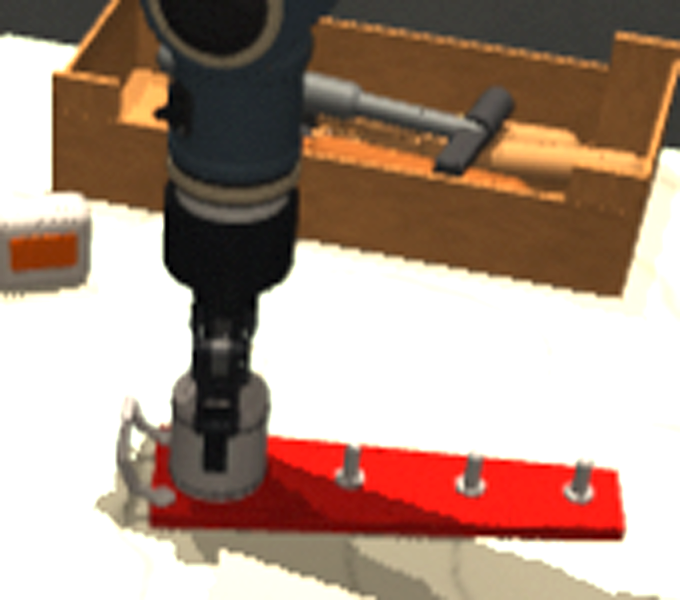

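The XL socket stands flat on the rack around post 1 (crop 220,450). Lift and go for L.

```bash

python3 -m handwheel '[{"ax":0,"ay":0,"az":0,"tx":0,"ty":0,"tz":-0.007,"hand":0.085},{"ax":0,"ay":0,"az":0,"tx":0,"ty":0,"tz":-0.015,"hand":0.085},{"ax":0,"ay":0,"az":0,"tx":0,"ty":0,"tz":-0.02,"hand":0.085},{"ax":0,"ay":0,"az":0,"tx":0,"ty":0,"tz":-0.02,"hand":0.085},{"ax":0,"ay":0,"az":0,"tx":0,"ty":0,"tz":-0.02,"hand":0.085},{"ax":0,"ay":0,"az":-0.148,"tx":0,"ty":0,"tz":-0.02,"hand":0.085},{"ax":0,"ay":0,"az":-0.148,"tx":0,"ty":0,"tz":-0.02,"hand":0.085},{"ax":0,"ay":0,"az":-0.148,"tx":0,"ty":0,"tz":0,"hand":0.085},{"ax":0,"ay":0,"az":-0.148,"tx":0,"ty":0,"tz":0,"hand":0.085},{"ax":0,"ay":0,"az":-0.148,"tx":0,"ty":0,"tz":0,"hand":0.085},{"ax":0,"ay":0,"az":-0.148,"tx":0,"ty":0,"tz":0,"hand":0.085},{"ax":0,"ay":0,"az":-0.148,"tx":0,"ty":0,"tz":0,"hand":0.085}]' 60
python3 -m handwheel '[{"ax":0,"ay":0,"az":-0.148,"tx":0,"ty":0,"tz":0,"hand":0.085},{"ax":0,"ay":0,"az":-0.148,"tx":0,"ty":0,"tz":0,"hand":0.085},{"ax":0,"ay":0,"az":-0.148,"tx":0,"ty":0,"tz":0,"hand":0.085},{"ax":0,"ay":0,"az":-0.145,"tx":0,"ty":0,"tz":0,"hand":0.085},{"ax":0,"ay":0,"az":0,"tx":0,"ty":0,"tz":0,"hand":0.085}]' 
python3 go.py 462 383.7 330 16.1
```

```text
time: 13.9
eef_pos: [620.2, -236.7, 331.9]
tool_rot: [0.989, -0.15, 0.001, 0.0]
wrist_force: [-0.6, 0.4, 0.2]
gripper_width: 85.3
time: 14.4
eef_pos: [620.1, -237.0, 331.5]
tool_rot: [0.99, 0.14, 0.001, 0.0]
wrist_force: [0.3, 1.0, -0.5]
gripper_width: 85.1
t 14.4 pos [ 620.1 -237.   331.5] q [ 0.75  0.61 -0.66  1.61  0.41  1.07  0.25] F [ 0.3  1.  -0.5] w 85.1
rotvec(tool) [ 0.0008 -0.0012 -0.0008] shift now(mm) [  19.7 -640.2    1. ] shift after turn [  20.2 -640.2    1.5]
```

```bash

python3 -m handwheel '[{"ax":0,"ay":0,"az":0,"tx":0.0014,"ty":-0.03,"tz":0,"hand":0.085},{"ax":0,"ay":0,"az":0,"tx":0.0014,"ty":-0.045,"tz":0,"hand":0.085},{"ax":0,"ay":0,"az":0,"tx":0.0014,"ty":-0.045,"tz":0,"hand":0.085},{"ax":0,"ay":0,"az":0,"tx":0.0014,"ty":-0.045,"tz":0,"hand":0.085},{"ax":0,"ay":0,"az":0,"tx":0.0014,"ty":-0.045,"tz":0,"hand":0.085},{"ax":0,"ay":0,"az":0,"tx":0.0014,"ty":-0.045,"tz":0,"hand":0.085},{"ax":0,"ay":0,"az":0,"tx":0.0014,"ty":-0.045,"tz":0,"hand":0.085},{"ax":0,"ay":0,"az":0,"tx":0.0014,"ty":-0.045,"tz":0,"hand":0.085},{"ax":0,"ay":0,"az":0,"tx":0.0014,"ty":-0.045,"tz":0,"hand":0.085},{"ax":0,"ay":0,"az":0,"tx":0.0014,"ty":-0.045,"tz":0,"hand":0.085},{"ax":0,"ay":0,"az":0,"tx":0.0014,"ty":-0.045,"tz":0,"hand":0.085},{"ax":0,"ay":0,"az":0,"tx":0.0014,"ty":-0.045,"tz":0,"hand":0.085}]' 
python3 -m handwheel '[{"ax":0,"ay":0,"az":0,"tx":0.0014,"ty":-0.045,"tz":0,"hand":0.085},{"ax":0,"ay":0,"az":0,"tx":0.0014,"ty":-0.04,"tz":0,"hand":0.085},{"ax":0,"ay":0,"az":0,"tx":0.0005,"ty":-0.03,"tz":0,"hand":0.085},{"ax":0,"ay":0,"az":0,"tx":0,"ty":0,"tz":0,"hand":0.085},{"ax":0,"ay":0,"az":0,"tx":0,"ty":0,"tz":0,"hand":0.085}]' 
python3 go.py 462 383.7 208 16.1
```

```text
time: 15.6
eef_pos: [490.2, 274.1, 331.3]
tool_rot: [0.99, 0.138, 0.001, 0.0]
wrist_force: [1.2, 0.3, -0.8]
gripper_width: 84.9
time: 16.1
eef_pos: [461.6, 384.3, 330.8]
tool_rot: [0.99, 0.14, 0.0, 0.0]
wrist_force: [0.4, -0.9, 0.3]
gripper_width: 84.9
t 16.1 pos [461.6 384.3 330.8] q [-0.21  0.53 -0.76  1.76  0.43  1.02 -0.85] F [ 0.4 -0.9  0.3] w 84.9
rotvec(tool) [ 0.0006 -0.0008 -0.0008] shift now(mm) [1.000e-01 6.000e-01 1.228e+02] shift after turn [  0.2   0.7 122.8]
```

```bash

python3 -m handwheel '[{"ax":0,"ay":0,"az":0,"tx":0,"ty":0,"tz":0.009,"hand":0.085},{"ax":0,"ay":0,"az":0,"tx":0,"ty":0,"tz":0.015,"hand":0.085},{"ax":0,"ay":0,"az":0,"tx":0,"ty":0,"tz":0.015,"hand":0.085},{"ax":0,"ay":0,"az":0,"tx":0,"ty":0,"tz":0.015,"hand":0.085},{"ax":0,"ay":0,"az":0,"tx":0,"ty":0,"tz":0.01,"hand":0.085},{"ax":0,"ay":0,"az":0,"tx":0,"ty":0,"tz":0.01,"hand":0.085},{"ax":0,"ay":0,"az":0,"tx":0,"ty":0,"tz":0.01,"hand":0.085},{"ax":0,"ay":0,"az":0,"tx":0,"ty":0,"tz":0.01,"hand":0.085},{"ax":0,"ay":0,"az":0,"tx":0,"ty":0,"tz":0.01,"hand":0.085},{"ax":0,"ay":0,"az":0,"tx":0,"ty":0,"tz":0.01,"hand":0.085},{"ax":0,"ay":0,"az":0,"tx":0,"ty":0,"tz":0.008,"hand":0.085},{"ax":0,"ay":0,"az":0,"tx":0,"ty":0,"tz":0,"hand":0.085}]' 
python3 go.py 462 383.7 208 16.1
python3 - <<'E'
from h import *
s=cams.camera('side'); crop(s,'s6.png',255,240,160,240,2.4)
E
```

```text
time: 17.3
eef_pos: [461.7, 383.5, 206.9]
tool_rot: [0.99, 0.14, -0.001, 0.001]
wrist_force: [0.3, -0.6, -0.4]
gripper_width: 85.0
t 17.3 pos [461.7 383.5 206.9] q [-0.29  0.68 -0.66  1.85  0.56  0.81 -0.96] F [ 0.3 -0.6 -0.4] w 85.0
rotvec(tool) [0.0011 0.0019 0.0001] shift now(mm) [ 0.3 -0.1 -1.1] shift after turn [ 0.3 -0.1 -1.1]
```

View pics/s6.png

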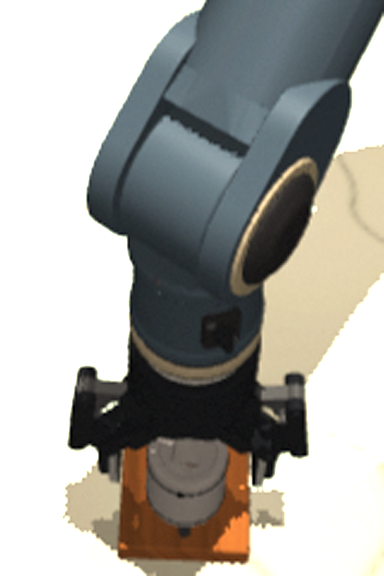

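The jaws straddle the L socket (crop 185,480). Close and lift.

```bash

python3 -m handwheel '[{"ax":0,"ay":0,"az":0,"tx":0,"ty":0,"tz":0,"hand":0.04},{"ax":0,"ay":0,"az":0,"tx":0,"ty":0,"tz":0,"hand":0.04},{"ax":0,"ay":0,"az":0,"tx":0,"ty":0,"tz":0,"hand":0.04},{"ax":0,"ay":0,"az":0,"tx":0,"ty":0,"tz":0,"hand":0.04},{"ax":0,"ay":0,"az":0,"tx":0,"ty":0,"tz":0,"hand":0.04},{"ax":0,"ay":0,"az":0,"tx":0,"ty":0,"tz":0,"hand":0.04},{"ax":0,"ay":0,"az":0,"tx":0,"ty":0,"tz":0,"hand":0.04},{"ax":0,"ay":0,"az":0,"tx":0,"ty":0,"tz":0,"hand":0.04}]' 60
python3 go.py 462 383.7 208 16.1
python3 -m handwheel '[{"ax":0,"ay":0,"az":0,"tx":0,"ty":0,"tz":-0.003,"hand":0.04},{"ax":0,"ay":0,"az":0,"tx":0,"ty":0,"tz":-0.006,"hand":0.04},{"ax":0,"ay":0,"az":0,"tx":0,"ty":0,"tz":-0.01,"hand":0.04},{"ax":0,"ay":0,"az":0,"tx":0,"ty":0,"tz":-0.015,"hand":0.04},{"ax":0,"ay":0,"az":0,"tx":0,"ty":0,"tz":-0.018,"hand":0.04},{"ax":0,"ay":0,"az":0,"tx":0,"ty":0,"tz":-0.018,"hand":0.04},{"ax":0,"ay":0,"az":0,"tx":0,"ty":0,"tz":-0.018,"hand":0.04},{"ax":0,"ay":0,"az":0,"tx":0,"ty":0,"tz":-0.017,"hand":0.04},{"ax":0,"ay":0,"az":0,"tx":0,"ty":0,"tz":-0.01,"hand":0.04},{"ax":0,"ay":0,"az":0,"tx":0,"ty":0,"tz":0,"hand":0.04}]' 60
python3 go.py 540.5 -254.5 330 16.1
python3 - <<'E'
from h import *
s=cams.camera('side'); crop(s,'s7.png',255,240,160,240,2.4)
E
```

```text
time: 18.15
eef_pos: [461.9, 384.1, 209.1]
tool_rot: [0.99, 0.14, 0.0, -0.0]
wrist_force: [-1.4, -1.1, 5.7]
gripper_width: 50.1
t 18.15 pos [461.9 384.1 209.1] q [-0.29  0.68 -0.66  1.85  0.56  0.81 -0.96] F [-1.4 -1.1  5.7] w 50.1
rotvec(tool) [-0.     -0.0007  0.0001] shift now(mm) [0.  0.4 1.1] shift after turn [0.  0.4 1.1]
time: 19.15
eef_pos: [462.2, 384.3, 325.2]
tool_rot: [0.99, 0.14, 0.002, -0.001]
wrist_force: [-0.8, 0.2, -3.9]
gripper_width: 50.3
t 19.15 pos [462.2 384.3 325.2] q [-0.22  0.54 -0.76  1.77  0.43  1.   -0.86] F [-0.8  0.2 -3.9] w 50.3
rotvec(tool) [-0.0013 -0.0033 -0.0001] shift now(mm) [-101.8  635.5   -5.9] shift after turn [-101.9  635.5   -4.8]
```

View pics/s7.png

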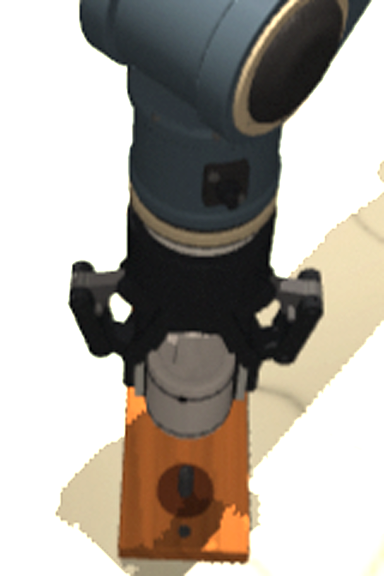

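L is held upright. Moving to post 2; its bottom is at about 134 mm, clear of the 85 mm jar.

```bash

python3 -m handwheel '[{"ax":0,"ay":0,"az":0,"tx":-0.004,"ty":0.025,"tz":0,"hand":0.04},{"ax":0,"ay":0,"az":0,"tx":-0.007,"ty":0.044,"tz":0,"hand":0.04},{"ax":0,"ay":0,"az":0,"tx":-0.007,"ty":0.044,"tz":0,"hand":0.04},{"ax":0,"ay":0,"az":0,"tx":-0.007,"ty":0.044,"tz":0,"hand":0.04},{"ax":0,"ay":0,"az":0,"tx":-0.007,"ty":0.044,"tz":0,"hand":0.04},{"ax":0,"ay":0,"az":0,"tx":-0.007,"ty":0.044,"tz":0,"hand":0.04},{"ax":0,"ay":0,"az":0,"tx":-0.007,"ty":0.044,"tz":0,"hand":0.04},{"ax":0,"ay":0,"az":0,"tx":-0.007,"ty":0.044,"tz":0,"hand":0.04},{"ax":0,"ay":0,"az":0,"tx":-0.007,"ty":0.044,"tz":0,"hand":0.04},{"ax":0,"ay":0,"az":0,"tx":-0.007,"ty":0.044,"tz":0,"hand":0.04},{"ax":0,"ay":0,"az":0,"tx":-0.007,"ty":0.044,"tz":0,"hand":0.04},{"ax":0,"ay":0,"az":0,"tx":-0.007,"ty":0.044,"tz":0,"hand":0.04}]' 
python3 -m handwheel '[{"ax":0,"ay":0,"az":0,"tx":-0.007,"ty":0.044,"tz":0,"hand":0.04},{"ax":0,"ay":0,"az":0,"tx":-0.007,"ty":0.044,"tz":0,"hand":0.04},{"ax":0,"ay":0,"az":0,"tx":-0.005,"ty":0.03,"tz":0,"hand":0.04},{"ax":0,"ay":0,"az":0,"tx":-0.0015,"ty":0.0085,"tz":0,"hand":0.04},{"ax":0,"ay":0,"az":0,"tx":0,"ty":0,"tz":0,"hand":0.04}]' 
python3 go.py 540.5 -254.5 330 -76.8
```

```text
time: 20.4
eef_pos: [524.8, -129.6, 322.3]
tool_rot: [0.99, 0.14, -0.001, -0.0]
wrist_force: [0.6, 0.8, -4.4]
gripper_width: 50.3
time: 20.9
eef_pos: [540.1, -256.6, 321.8]
tool_rot: [0.99, 0.138, -0.001, -0.001]
wrist_force: [0.3, 0.5, -3.7]
gripper_width: 50.0
t 20.9 pos [ 540.1 -256.6  321.8] q [ 0.86  0.52 -0.67  1.78  0.38  0.98  0.32] F [ 0.3  0.5 -3.7] w 50.0
rotvec(tool) [2.0000e-04 2.5000e-03 1.6182e+00] shift now(mm) [ 0.9 -1.9 -8.2] shift after turn [-1.9 -0.9 -8.2]
```

```bash
python3 -m handwheel '[{"ax":0,"ay":0,"az":0.1474,"tx":0,"ty":0,"tz":0,"hand":0.04},{"ax":0,"ay":0,"az":0.1474,"tx":0,"ty":0,"tz":0,"hand":0.04},{"ax":0,"ay":0,"az":0.1474,"tx":0,"ty":0,"tz":0,"hand":0.04},{"ax":0,"ay":0,"az":0.1474,"tx":0,"ty":0,"tz":0,"hand":0.04},{"ax":0,"ay":0,"az":0.1474,"tx":0,"ty":0,"tz":0,"hand":0.04},{"ax":0,"ay":0,"az":0.1474,"tx":0,"ty":0,"tz":0,"hand":0.04},{"ax":0,"ay":0,"az":0.1474,"tx":0,"ty":0,"tz":0,"hand":0.04},{"ax":0,"ay":0,"az":0.1474,"tx":0,"ty":0,"tz":0,"hand":0.04},{"ax":0,"ay":0,"az":0.1474,"tx":0,"ty":0,"tz":0,"hand":0.04},{"ax":0,"ay":0,"az":0.1474,"tx":0,"ty":0,"tz":0,"hand":0.04},{"ax":0,"ay":0,"az":0.1474,"tx":0,"ty":0,"tz":0,"hand":0.04},{"ax":0,"ay":0,"az":0,"tx":0,"ty":0,"tz":0,"hand":0.04}]' 60
python3 go.py 540.5 -254.5 203.1 -76.8
```

```text
time: 22.1
eef_pos: [540.9, -252.0, 322.8]
tool_rot: [0.785, -0.62, -0.001, -0.0]
wrist_force: [-0.3, 0.2, -3.7]
gripper_width: 50.4
t 22.1 pos [ 540.9 -252.   322.8] q [ 0.59  0.44 -0.3   1.8   0.16  0.93 -1.11] F [-0.3  0.2 -3.7] w 50.4
rotvec(tool) [0.0007 0.0016 0.0041] shift now(mm) [  2.5   0.9 119.7] shift after turn [  2.3   1.  119.7]
```

```bash
python3 -m handwheel '[{"ax":0,"ay":0,"az":0.004,"tx":0.0023,"ty":0.001,"tz":0.008,"hand":0.04},{"ax":0,"ay":0,"az":0,"tx":0,"ty":0,"tz":0.014,"hand":0.04},{"ax":0,"ay":0,"az":0,"tx":0,"ty":0,"tz":0.015,"hand":0.04},{"ax":0,"ay":0,"az":0,"tx":0,"ty":0,"tz":0.015,"hand":0.04},{"ax":0,"ay":0,"az":0,"tx":0,"ty":0,"tz":0.012,"hand":0.04},{"ax":0,"ay":0,"az":0,"tx":0,"ty":0,"tz":0.008,"hand":0.04},{"ax":0,"ay":0,"az":0,"tx":0,"ty":0,"tz":0.008,"hand":0.04},{"ax":0,"ay":0,"az":0,"tx":0,"ty":0,"tz":0.008,"hand":0.04},{"ax":0,"ay":0,"az":0,"tx":0,"ty":0,"tz":0.008,"hand":0.04},{"ax":0,"ay":0,"az":0,"tx":0,"ty":0,"tz":0.008,"hand":0.04},{"ax":0,"ay":0,"az":0,"tx":0,"ty":0,"tz":0.006,"hand":0.04},{"ax":0,"ay":0,"az":0,"tx":0,"ty":0,"tz":0,"hand":0.04}]' 60
python3 go.py 540.5 -254.5 203.1 -76.8
python3 - <<'E'
from h import *
s=cams.camera('side'); crop(s,'s8.png',290,80,170,150,4)
E
```

```text
time: 23.3
eef_pos: [539.9, -257.2, 212.3]
tool_rot: [0.782, -0.623, -0.001, 0.0]
wrist_force: [-0.4, -0.0, -4.9]
gripper_width: 50.0
t 23.3 pos [ 539.9 -257.2  212.3] q [ 0.57  0.59 -0.26  1.87  0.22  0.72 -1.16] F [-0.4 -0.  -4.9] w 50.0
rotvec(tool) [ 0.0013  0.0009 -0.0039] shift now(mm) [-2.5 -1.2  9.2] shift after turn [-2.5 -1.2  9.2]
```

View pics/s8.png

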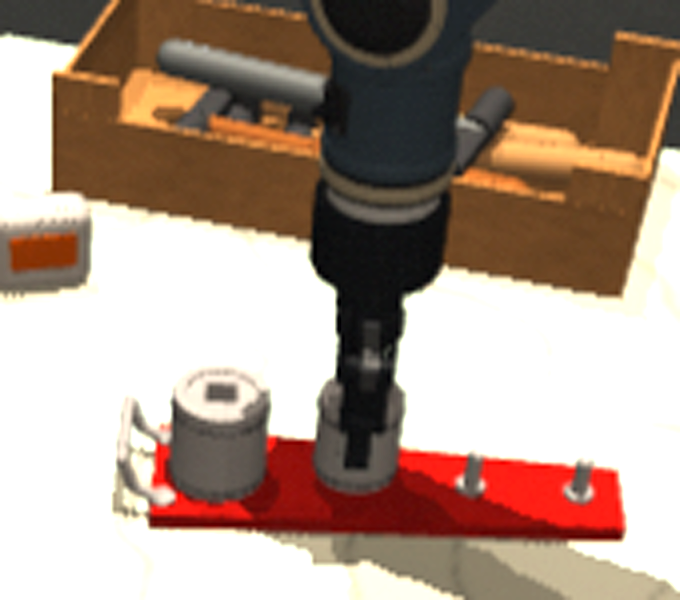

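L (crop 357,435) is over post 2 and nearly down. XL stands upright at (220,435).

```bash
python3 -m handwheel '[{"ax":0,"ay":0,"az":0,"tx":-0.001,"ty":-0.001,"tz":0.002,"hand":0.04},{"ax":0,"ay":0,"az":0,"tx":-0.001,"ty":0,"tz":0.002,"hand":0.04},{"ax":0,"ay":0,"az":0,"tx":0,"ty":0,"tz":0.002,"hand":0.04},{"ax":0,"ay":0,"az":0,"tx":0,"ty":0,"tz":0.001,"hand":0.04},{"ax":0,"ay":0,"az":0,"tx":0,"ty":0,"tz":0,"hand":0.04}]' |grep -E 'pos|force'
python3 -m handwheel '[{"ax":0,"ay":0,"az":0,"tx":0,"ty":0,"tz":0.001,"hand":0.04},{"ax":0,"ay":0,"az":0,"tx":0,"ty":0,"tz":0,"hand":0.04}]' | grep -E 'pos|force'
python3 -m handwheel '[{"ax":0,"ay":0,"az":0,"tx":0,"ty":0,"tz":0.001,"hand":0.04},{"ax":0,"ay":0,"az":0,"tx":0,"ty":0,"tz":0,"hand":0.04}]'| grep -E 'pos|force'
```

```text
eef_pos: [540.7, -255.2, 206.1]
wrist_force: [-0.1, 0.2, -3.8]
eef_pos: [540.8, -255.2, 205.2]
wrist_force: [-0.9, 0.5, -4.2]
eef_pos: [540.8, -255.2, 204.1]
wrist_force: [0.6, 0.3, -4.1]
```

```bash
python3 -m handwheel '[{"ax":0,"ay":0,"az":0,"tx":0,"ty":0,"tz":0.001,"hand":0.04},{"ax":0,"ay":0,"az":0,"tx":0,"ty":0,"tz":0,"hand":0.04}]' | grep -E 'pos|force'
python3 -m handwheel '[{"ax":0,"ay":0,"az":0,"tx":0,"ty":0,"tz":0.001,"hand":0.04},{"ax":0,"ay":0,"az":0,"tx":0,"ty":0,"tz":0,"hand":0.04}]'| grep -E 'pos|force'
```

```text
eef_pos: [540.8, -255.2, 203.2]
wrist_force: [0.7, 0.2, -4.1]
eef_pos: [540.9, -255.1, 203.2]
wrist_force: [-3.1, 0.7, 4.3]
```

Contact at 203.2 (predicted 203.1). Release, lift, turn.

```bash

python3 -m handwheel '[{"ax":0,"ay":0,"az":0,"tx":0,"ty":0,"tz":-0.0003,"hand":0.04},{"ax":0,"ay":0,"az":0,"tx":0,"ty":0,"tz":0,"hand":0.06},{"ax":0,"ay":0,"az":0,"tx":0,"ty":0,"tz":0,"hand":0.085},{"ax":0,"ay":0,"az":0,"tx":0,"ty":0,"tz":0,"hand":0.085},{"ax":0,"ay":0,"az":0,"tx":0,"ty":0,"tz":0,"hand":0.085},{"ax":0,"ay":0,"az":0,"tx":0,"ty":0,"tz":0,"hand":0.085},{"ax":0,"ay":0,"az":0,"tx":0,"ty":0,"tz":0,"hand":0.085}]' 60
python3 -m handwheel '[{"ax":0,"ay":0,"az":0,"tx":0,"ty":0,"tz":-0.007,"hand":0.085},{"ax":0,"ay":0,"az":0,"tx":0,"ty":0,"tz":-0.015,"hand":0.085},{"ax":0,"ay":0,"az":0,"tx":0,"ty":0,"tz":-0.02,"hand":0.085},{"ax":0,"ay":0,"az":0,"tx":0,"ty":0,"tz":-0.02,"hand":0.085},{"ax":0,"ay":0,"az":0,"tx":0,"ty":0,"tz":-0.02,"hand":0.085},{"ax":0,"ay":0,"az":-0.148,"tx":0,"ty":0,"tz":-0.02,"hand":0.085},{"ax":0,"ay":0,"az":-0.148,"tx":0,"ty":0,"tz":-0.02,"hand":0.085},{"ax":0,"ay":0,"az":-0.148,"tx":0,"ty":0,"tz":0,"hand":0.085},{"ax":0,"ay":0,"az":-0.148,"tx":0,"ty":0,"tz":0,"hand":0.085},{"ax":0,"ay":0,"az":-0.148,"tx":0,"ty":0,"tz":0,"hand":0.085},{"ax":0,"ay":0,"az":-0.148,"tx":0,"ty":0,"tz":0,"hand":0.085},{"ax":0,"ay":0,"az":-0.148,"tx":0,"ty":0,"tz":0,"hand":0.085}]' 60
python3 -m handwheel '[{"ax":0,"ay":0,"az":-0.148,"tx":0,"ty":0,"tz":0,"hand":0.085},{"ax":0,"ay":0,"az":-0.148,"tx":0,"ty":0,"tz":0,"hand":0.085},{"ax":0,"ay":0,"az":-0.148,"tx":0,"ty":0,"tz":0,"hand":0.085},{"ax":0,"ay":0,"az":-0.145,"tx":0,"ty":0,"tz":0,"hand":0.085},{"ax":0,"ay":0,"az":0,"tx":0,"ty":0,"tz":0,"hand":0.085},{"ax":0,"ay":0,"az":0,"tx":0,"ty":0,"tz":0,"hand":0.085}]' 
python3 go.py 528 153 325 16.1
```

```text
time: 25.35
eef_pos: [540.8, -255.2, 202.5]
tool_rot: [0.782, -0.623, 0.0, -0.0]
wrist_force: [0.0, -0.5, -0.3]
gripper_width: 84.8
time: 26.55
eef_pos: [540.8, -255.2, 326.1]
tool_rot: [0.989, -0.151, 0.001, 0.001]
wrist_force: [0.9, 0.5, 0.5]
gripper_width: 84.9
time: 27.15
eef_pos: [540.7, -255.3, 325.4]
tool_rot: [0.99, 0.138, 0.0, 0.0]
wrist_force: [0.3, -0.3, -0.1]
gripper_width: 85.0
t 27.15 pos [ 540.7 -255.3  325.4] q [ 0.87  0.51 -0.67  1.78  0.38  0.98  0.32] F [ 0.3 -0.3 -0.1] w 85.0
rotvec(tool) [ 0.0009 -0.0006 -0.0038] shift now(mm) [ 9.950e+01 -3.962e+02  1.000e-01] shift after turn [ 101.  -395.9    0.4]
```

```bash

python3 -m handwheel '[{"ax":0,"ay":0,"az":-0.0038,"tx":0.007,"ty":-0.025,"tz":0,"hand":0.085},{"ax":0,"ay":0,"az":0,"tx":0.011,"ty":-0.043,"tz":0,"hand":0.085},{"ax":0,"ay":0,"az":0,"tx":0.011,"ty":-0.043,"tz":0,"hand":0.085},{"ax":0,"ay":0,"az":0,"tx":0.011,"ty":-0.043,"tz":0,"hand":0.085},{"ax":0,"ay":0,"az":0,"tx":0.011,"ty":-0.043,"tz":0,"hand":0.085},{"ax":0,"ay":0,"az":0,"tx":0.011,"ty":-0.043,"tz":0,"hand":0.085},{"ax":0,"ay":0,"az":0,"tx":0.011,"ty":-0.043,"tz":0,"hand":0.085},{"ax":0,"ay":0,"az":0,"tx":0.011,"ty":-0.043,"tz":0,"hand":0.085},{"ax":0,"ay":0,"az":0,"tx":0.011,"ty":-0.043,"tz":0,"hand":0.085},{"ax":0,"ay":0,"az":0,"tx":0.006,"ty":-0.027,"tz":0,"hand":0.085},{"ax":0,"ay":0,"az":0,"tx":0,"ty":0,"tz":0,"hand":0.085},{"ax":0,"ay":0,"az":0,"tx":0,"ty":0,"tz":0,"hand":0.085}]' 
python3 go.py 528 153 204 16.1
```

```text
time: 28.35
eef_pos: [526.6, 153.8, 324.8]
tool_rot: [0.99, 0.142, 0.0, 0.0]
wrist_force: [-0.0, -1.1, 0.2]
gripper_width: 85.0
t 28.35 pos [526.6 153.8 324.8] q [ 0.22  0.46 -0.76  1.89  0.38  0.95 -0.43] F [-0.  -1.1  0.2] w 85.0
rotvec(tool) [ 0.0009 -0.0003  0.0034] shift now(mm) [  1.1   1.  120.8] shift after turn [  1.2   1.2 120.8]
```

```bash

python3 -m handwheel '[{"ax":0,"ay":0,"az":0,"tx":0.001,"ty":0.001,"tz":0.009,"hand":0.085},{"ax":0,"ay":0,"az":0,"tx":0,"ty":0,"tz":0.015,"hand":0.085},{"ax":0,"ay":0,"az":0,"tx":0,"ty":0,"tz":0.015,"hand":0.085},{"ax":0,"ay":0,"az":0,"tx":0,"ty":0,"tz":0.015,"hand":0.085},{"ax":0,"ay":0,"az":0,"tx":0,"ty":0,"tz":0.01,"hand":0.085},{"ax":0,"ay":0,"az":0,"tx":0,"ty":0,"tz":0.01,"hand":0.085},{"ax":0,"ay":0,"az":0,"tx":0,"ty":0,"tz":0.01,"hand":0.085},{"ax":0,"ay":0,"az":0,"tx":0,"ty":0,"tz":0.01,"hand":0.085},{"ax":0,"ay":0,"az":0,"tx":0,"ty":0,"tz":0.01,"hand":0.085},{"ax":0,"ay":0,"az":0,"tx":0,"ty":0,"tz":0.01,"hand":0.085},{"ax":0,"ay":0,"az":0,"tx":0,"ty":0,"tz":0.007,"hand":0.085},{"ax":0,"ay":0,"az":0,"tx":0,"ty":0,"tz":0,"hand":0.085}]' 
python3 go.py 528 153 204 16.1
python3 - <<'E'
from h import *
s=cams.camera('side'); crop(s,'s9.png',255,190,160,240,2.4)
E
```

```text
time: 29.55
eef_pos: [527.6, 152.4, 202.5]
tool_rot: [0.99, 0.142, -0.001, 0.0]
wrist_force: [0.1, 1.6, 0.1]
gripper_width: 85.0
t 29.55 pos [527.6 152.4 202.5] q [ 0.13  0.62 -0.64  1.97  0.55  0.73 -0.56] F [0.1 1.6 0.1] w 85.0
rotvec(tool) [0.0001 0.0018 0.0036] shift now(mm) [ 0.5 -0.4 -1.5] shift after turn [ 0.5 -0.4 -1.5]
```

View pics/s9.png

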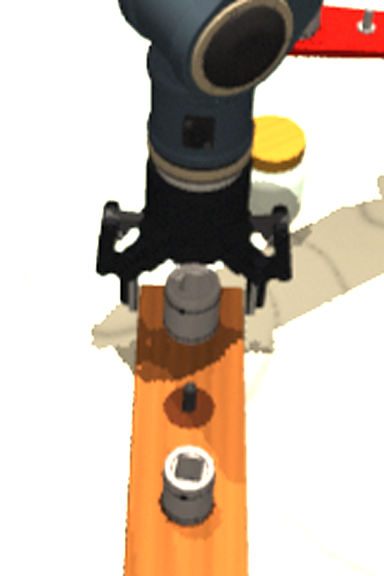

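The jaws straddle M (crop 190,305); the jar at (278,160) is well clear. Close and lift.

```bash

python3 -m handwheel '[{"ax":0,"ay":0,"az":0,"tx":0,"ty":0,"tz":0,"hand":0.03},{"ax":0,"ay":0,"az":0,"tx":0,"ty":0,"tz":0,"hand":0.03},{"ax":0,"ay":0,"az":0,"tx":0,"ty":0,"tz":0,"hand":0.03},{"ax":0,"ay":0,"az":0,"tx":0,"ty":0,"tz":0,"hand":0.03},{"ax":0,"ay":0,"az":0,"tx":0,"ty":0,"tz":0,"hand":0.03},{"ax":0,"ay":0,"az":0,"tx":0,"ty":0,"tz":0,"hand":0.03},{"ax":0,"ay":0,"az":0,"tx":0,"ty":0,"tz":0,"hand":0.03},{"ax":0,"ay":0,"az":0,"tx":0,"ty":0,"tz":0,"hand":0.03},{"ax":0,"ay":0,"az":0,"tx":0,"ty":0,"tz":0,"hand":0.03}]' 50
python3 go.py 528 153 204 16.1
python3 -m handwheel '[{"ax":0,"ay":0,"az":0,"tx":0,"ty":0,"tz":-0.003,"hand":0.03},{"ax":0,"ay":0,"az":0,"tx":0,"ty":0,"tz":-0.006,"hand":0.03},{"ax":0,"ay":0,"az":0,"tx":0,"ty":0,"tz":-0.01,"hand":0.03},{"ax":0,"ay":0,"az":0,"tx":0,"ty":0,"tz":-0.015,"hand":0.03},{"ax":0,"ay":0,"az":0,"tx":0,"ty":0,"tz":-0.018,"hand":0.03},{"ax":0,"ay":0,"az":0,"tx":0,"ty":0,"tz":-0.018,"hand":0.03},{"ax":0,"ay":0,"az":0,"tx":0,"ty":0,"tz":-0.018,"hand":0.03},{"ax":0,"ay":0,"az":0,"tx":0,"ty":0,"tz":-0.017,"hand":0.03},{"ax":0,"ay":0,"az":0,"tx":0,"ty":0,"tz":-0.01,"hand":0.03},{"ax":0,"ay":0,"az":0,"tx":0,"ty":0,"tz":0,"hand":0.03},{"ax":0,"ay":0,"az":0,"tx":0,"ty":0,"tz":0,"hand":0.03}]'
python3 go.py 468.5 -271 320 16.1
python3 - <<'E'
from h import *
s=cams.camera('side'); crop(s,'s10.png',255,190,160,240,2.4)
E
```

```text
time: 30.5
eef_pos: [528.1, 152.7, 204.1]
tool_rot: [0.99, 0.142, 0.0, 0.0]
wrist_force: [-0.2, -1.4, 6.3]
gripper_width: 42.1
t 30.5 pos [528.1 152.7 204.1] q [ 0.13  0.62 -0.64  1.97  0.55  0.73 -0.56] F [-0.2 -1.4  6.3] w 42.1
rotvec(tool) [ 0.0004 -0.0008  0.0034] shift now(mm) [-0.  -0.3  0.1] shift after turn [-0.  -0.3  0.1]
time: 31.6
eef_pos: [527.7, 152.3, 318.4]
tool_rot: [0.99, 0.142, -0.0, 0.0]
wrist_force: [0.2, 0.2, -3.4]
gripper_width: 41.9
t 31.6 pos [527.7 152.3 318.4] q [ 0.22  0.47 -0.75  1.89  0.39  0.94 -0.43] F [ 0.2  0.2 -3.4] w 41.9
rotvec(tool) [0.0004 0.0002 0.0032] shift now(mm) [-175.6  389.8   -1.4] shift after turn [-174.3  390.3   -1.6]
```

View pics/s10.png

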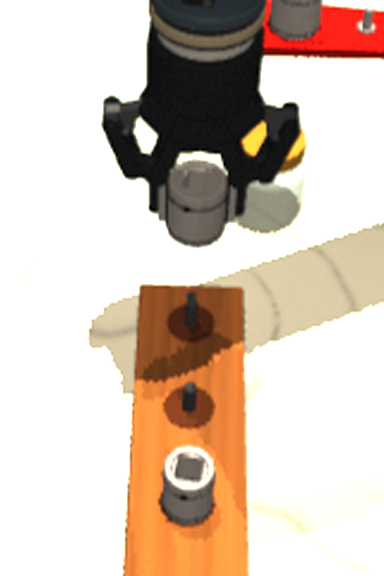

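M is held upright. On to post 3.

```bash

python3 -m handwheel '[{"ax":0,"ay":0,"az":0,"tx":-0.011,"ty":0.025,"tz":0,"hand":0.03},{"ax":0,"ay":0,"az":0,"tx":-0.019,"ty":0.042,"tz":0,"hand":0.03},{"ax":0,"ay":0,"az":0,"tx":-0.019,"ty":0.042,"tz":0,"hand":0.03},{"ax":0,"ay":0,"az":0,"tx":-0.019,"ty":0.042,"tz":0,"hand":0.03},{"ax":0,"ay":0,"az":0,"tx":-0.019,"ty":0.042,"tz":0,"hand":0.03},{"ax":0,"ay":0,"az":0,"tx":-0.019,"ty":0.042,"tz":0,"hand":0.03},{"ax":0,"ay":0,"az":0,"tx":-0.019,"ty":0.042,"tz":0,"hand":0.03},{"ax":0,"ay":0,"az":0,"tx":-0.019,"ty":0.042,"tz":0,"hand":0.03},{"ax":0,"ay":0,"az":0,"tx":-0.019,"ty":0.042,"tz":0,"hand":0.03},{"ax":0,"ay":0,"az":0,"tx":-0.013,"ty":0.029,"tz":0,"hand":0.03},{"ax":0,"ay":0,"az":0,"tx":0,"ty":0,"tz":0,"hand":0.03},{"ax":0,"ay":0,"az":0,"tx":0,"ty":0,"tz":0,"hand":0.03}]' 
python3 -m handwheel '[{"ax":0,"ay":0,"az":0.1474,"tx":0,"ty":0,"tz":0,"hand":0.03},{"ax":0,"ay":0,"az":0.1474,"tx":0,"ty":0,"tz":0,"hand":0.03},{"ax":0,"ay":0,"az":0.1474,"tx":0,"ty":0,"tz":0,"hand":0.03},{"ax":0,"ay":0,"az":0.1474,"tx":0,"ty":0,"tz":0,"hand":0.03},{"ax":0,"ay":0,"az":0.1474,"tx":0,"ty":0,"tz":0,"hand":0.03},{"ax":0,"ay":0,"az":0.1474,"tx":0,"ty":0,"tz":0,"hand":0.03},{"ax":0,"ay":0,"az":0.1474,"tx":0,"ty":0,"tz":0,"hand":0.03},{"ax":0,"ay":0,"az":0.1474,"tx":0,"ty":0,"tz":0,"hand":0.03},{"ax":0,"ay":0,"az":0.1474,"tx":0,"ty":0,"tz":0,"hand":0.03},{"ax":0,"ay":0,"az":0.1474,"tx":0,"ty":0,"tz":0,"hand":0.03},{"ax":0,"ay":0,"az":0.1474,"tx":0,"ty":0,"tz":0,"hand":0.03},{"ax":0,"ay":0,"az":0,"tx":0,"ty":0,"tz":0,"hand":0.03}]' 
python3 -m handwheel '[{"ax":0,"ay":0,"az":0,"tx":0,"ty":0,"tz":0,"hand":0.03},{"ax":0,"ay":0,"az":0,"tx":0,"ty":0,"tz":0,"hand":0.03}]' >/dev/null
python3 go.py 468.5 -271 198.1 -76.8
```

```text
time: 32.85
eef_pos: [467.9, -271.7, 317.4]
tool_rot: [0.99, 0.141, -0.001, -0.001]
wrist_force: [-0.0, -0.0, -2.9]
gripper_width: 41.9
time: 34.05
eef_pos: [469.0, -269.0, 318.1]
tool_rot: [0.786, -0.618, -0.001, -0.0]
wrist_force: [0.5, -0.2, -1.3]
gripper_width: 42.2
t 34.25 pos [ 468.7 -270.3  318.4] q [ 0.7   0.37 -0.32  1.93  0.15  0.87 -1.03] F [ 0.2  0.5 -2.6] w 42.1
rotvec(tool) [0.0001 0.0005 0.0069] shift now(mm) [  0.7   0.3 120.3] shift after turn [  0.6   0.3 120.3]
```

Descend to about 20 mm above the post tip and look.

```bash
python3 -m handwheel '[{"ax":0,"ay":0,"az":0.0065,"tx":0.0006,"ty":0,"tz":0.008,"hand":0.03},{"ax":0,"ay":0,"az":0,"tx":0,"ty":0,"tz":0.014,"hand":0.03},{"ax":0,"ay":0,"az":0,"tx":0,"ty":0,"tz":0.015,"hand":0.03},{"ax":0,"ay":0,"az":0,"tx":0,"ty":0,"tz":0.015,"hand":0.03},{"ax":0,"ay":0,"az":0,"tx":0,"ty":0,"tz":0.015,"hand":0.03},{"ax":0,"ay":0,"az":0,"tx":0,"ty":0,"tz":0.01,"hand":0.03},{"ax":0,"ay":0,"az":0,"tx":0,"ty":0,"tz":0.004,"hand":0.03},{"ax":0,"ay":0,"az":0,"tx":0,"ty":0,"tz":0,"hand":0.03},{"ax":0,"ay":0,"az":0,"tx":0,"ty":0,"tz":0,"hand":0.03}]'
python3 go.py 468.5 -271 198.1 -76.8
python3 - <<'E'
from h import *
s=cams.camera('side'); crop(s,'s11.png',310,80,150,150,4)
c=cams.camera('top'); crop(c,'t11.png',375,200,90,150,4)
E
```

```text
time: 35.15
eef_pos: [468.8, -271.8, 237.8]
tool_rot: [0.783, -0.622, 0.0, -0.0]
wrist_force: [0.3, 0.8, -2.3]
gripper_width: 41.4
t 35.15 pos [ 468.8 -271.8  237.8] q [ 0.67  0.48 -0.29  1.99  0.21  0.7  -1.09] F [ 0.3  0.8 -2.3] w 41.4
rotvec(tool) [-0.0007 -0.0005 -0.003 ] shift now(mm) [-0.9  0.2 39.7] shift after turn [-0.9  0.2 39.7]
```

View pics/s11.png

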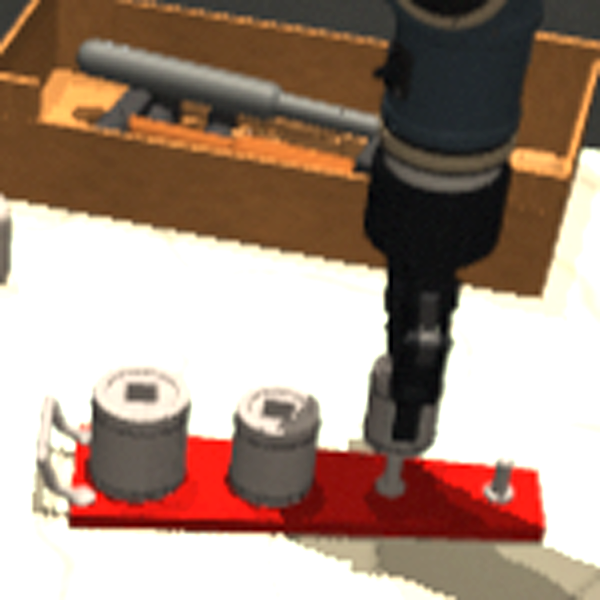

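M (crop 402,410) is in line with post 3 (391,488, which leans right towards its tip by perspective). XL and L stand upright. Lowering.

```bash
python3 -m handwheel '[{"ax":0,"ay":0,"az":0,"tx":0,"ty":0,"tz":0.004,"hand":0.03},{"ax":0,"ay":0,"az":0,"tx":0,"ty":0,"tz":0.007,"hand":0.03},{"ax":0,"ay":0,"az":0,"tx":0,"ty":0,"tz":0.008,"hand":0.03},{"ax":0,"ay":0,"az":0,"tx":0,"ty":0,"tz":0.007,"hand":0.03},{"ax":0,"ay":0,"az":0,"tx":0,"ty":0,"tz":0.005,"hand":0.03},{"ax":0,"ay":0,"az":0,"tx":0,"ty":0,"tz":0.003,"hand":0.03},{"ax":0,"ay":0,"az":0,"tx":0,"ty":0,"tz":0.002,"hand":0.03},{"ax":0,"ay":0,"az":0,"tx":0,"ty":0,"tz":0.001,"hand":0.03},{"ax":0,"ay":0,"az":0,"tx":0,"ty":0,"tz":0,"hand":0.03}]'|grep -E 'pos|force'
python3 -m handwheel '[{"ax":0,"ay":0,"az":0,"tx":0,"ty":0,"tz":0.001,"hand":0.03},{"ax":0,"ay":0,"az":0,"tx":0,"ty":0,"tz":0,"hand":0.03}]' | grep -E 'pos|force'
```

```text
eef_pos: [468.7, -271.7, 200.6]
wrist_force: [0.6, 0.4, -2.1]
eef_pos: [468.6, -271.7, 199.6]
wrist_force: [1.0, -0.3, -2.3]
```

```bash
python3 -m handwheel '[{"ax":0,"ay":0,"az":0,"tx":0,"ty":0,"tz":0.001,"hand":0.03},{"ax":0,"ay":0,"az":0,"tx":0,"ty":0,"tz":0,"hand":0.03}]'|grep -E 'pos|force'
python3 -m handwheel '[{"ax":0,"ay":0,"az":0,"tx":0,"ty":0,"tz":0.001,"hand":0.03},{"ax":0,"ay":0,"az":0,"tx":0,"ty":0,"tz":0,"hand":0.03}]' | grep -E 'pos|force'
```

```text
eef_pos: [468.6, -271.7, 198.5]
wrist_force: [-0.3, -0.3, -2.7]
eef_pos: [468.7, -271.7, 198.1]
wrist_force: [-1.7, 0.6, 4.3]
```

Contact at 198.1 as predicted. Release.

```bash

python3 -m handwheel '[{"ax":0,"ay":0,"az":0,"tx":0,"ty":0,"tz":-0.0003,"hand":0.03},{"ax":0,"ay":0,"az":0,"tx":0,"ty":0,"tz":0,"hand":0.055},{"ax":0,"ay":0,"az":0,"tx":0,"ty":0,"tz":0,"hand":0.085},{"ax":0,"ay":0,"az":0,"tx":0,"ty":0,"tz":0,"hand":0.085},{"ax":0,"ay":0,"az":0,"tx":0,"ty":0,"tz":0,"hand":0.085},{"ax":0,"ay":0,"az":0,"tx":0,"ty":0,"tz":0,"hand":0.085},{"ax":0,"ay":0,"az":0,"tx":0,"ty":0,"tz":0,"hand":0.085},{"ax":0,"ay":0,"az":0,"tx":0,"ty":0,"tz":0,"hand":0.085}]'
python3 -m handwheel '[{"ax":0,"ay":0,"az":0,"tx":0,"ty":0,"tz":-0.007,"hand":0.085},{"ax":0,"ay":0,"az":0,"tx":0,"ty":0,"tz":-0.015,"hand":0.085},{"ax":0,"ay":0,"az":0,"tx":0,"ty":0,"tz":-0.02,"hand":0.085},{"ax":0,"ay":0,"az":0,"tx":0,"ty":0,"tz":-0.02,"hand":0.085},{"ax":0,"ay":0,"az":0,"tx":0,"ty":0,"tz":-0.02,"hand":0.085},{"ax":0,"ay":0,"az":-0.148,"tx":0,"ty":0,"tz":-0.02,"hand":0.085},{"ax":0,"ay":0,"az":-0.148,"tx":0,"ty":0,"tz":-0.02,"hand":0.085},{"ax":0,"ay":0,"az":-0.148,"tx":0,"ty":0,"tz":0,"hand":0.085},{"ax":0,"ay":0,"az":-0.148,"tx":0,"ty":0,"tz":0,"hand":0.085},{"ax":0,"ay":0,"az":-0.148,"tx":0,"ty":0,"tz":0,"hand":0.085},{"ax":0,"ay":0,"az":-0.148,"tx":0,"ty":0,"tz":0,"hand":0.085},{"ax":0,"ay":0,"az":-0.148,"tx":0,"ty":0,"tz":0,"hand":0.085}]'
python3 -m handwheel '[{"ax":0,"ay":0,"az":-0.148,"tx":0,"ty":0,"tz":0,"hand":0.085},{"ax":0,"ay":0,"az":-0.148,"tx":0,"ty":0,"tz":0,"hand":0.085},{"ax":0,"ay":0,"az":-0.148,"tx":0,"ty":0,"tz":0,"hand":0.085},{"ax":0,"ay":0,"az":-0.145,"tx":0,"ty":0,"tz":0,"hand":0.085},{"ax":0,"ay":0,"az":0,"tx":0,"ty":0,"tz":0,"hand":0.085},{"ax":0,"ay":0,"az":0,"tx":0,"ty":0,"tz":0,"hand":0.085}]' 
python3 go.py 484 306 320 16.1
```

```text
time: 37.55
eef_pos: [468.6, -271.7, 197.8]
tool_rot: [0.783, -0.622, 0.0, -0.0]
wrist_force: [0.1, 0.4, 0.3]
gripper_width: 85.1
time: 38.75
eef_pos: [468.5, -271.7, 320.4]
tool_rot: [0.989, -0.15, 0.0, 0.0]
wrist_force: [-0.0, -0.4, 0.3]
gripper_width: 85.2
time: 39.35
eef_pos: [468.5, -271.8, 320.1]
tool_rot: [0.99, 0.139, 0.0, 0.0]
wrist_force: [-1.0, -0.3, 1.1]
gripper_width: 84.7
t 39.35 pos [ 468.5 -271.8  320.1] q [ 0.99  0.43 -0.69  1.91  0.34  0.92  0.41] F [-1.  -0.3  1.1] w 84.7
rotvec(tool) [ 0.0003 -0.0002 -0.0028] shift now(mm) [ 173.6 -551.4   -0. ] shift after turn [ 1.752e+02 -5.509e+02  1.000e-01]
```

```bash

python3 -m handwheel '[{"ax":0,"ay":0,"az":-0.0028,"tx":0.008,"ty":-0.0252,"tz":0,"hand":0.085},{"ax":0,"ay":0,"az":0,"tx":0.0133,"ty":-0.0418,"tz":0,"hand":0.085},{"ax":0,"ay":0,"az":0,"tx":0.0133,"ty":-0.0418,"tz":0,"hand":0.085},{"ax":0,"ay":0,"az":0,"tx":0.0133,"ty":-0.0418,"tz":0,"hand":0.085},{"ax":0,"ay":0,"az":0,"tx":0.0133,"ty":-0.0418,"tz":0,"hand":0.085},{"ax":0,"ay":0,"az":0,"tx":0.0133,"ty":-0.0418,"tz":0,"hand":0.085},{"ax":0,"ay":0,"az":0,"tx":0.0133,"ty":-0.0418,"tz":0,"hand":0.085},{"ax":0,"ay":0,"az":0,"tx":0.0133,"ty":-0.0418,"tz":0,"hand":0.085},{"ax":0,"ay":0,"az":0,"tx":0.0133,"ty":-0.0418,"tz":0,"hand":0.085},{"ax":0,"ay":0,"az":0,"tx":0.0133,"ty":-0.0418,"tz":0,"hand":0.085},{"ax":0,"ay":0,"az":0,"tx":0.0133,"ty":-0.0418,"tz":0,"hand":0.085},{"ax":0,"ay":0,"az":0,"tx":0.0133,"ty":-0.0418,"tz":0,"hand":0.085}]' 
python3 -m handwheel '[{"ax":0,"ay":0,"az":0,"tx":0.0133,"ty":-0.0418,"tz":0,"hand":0.085},{"ax":0,"ay":0,"az":0,"tx":0.0076,"ty":-0.0241,"tz":0,"hand":0.085},{"ax":0,"ay":0,"az":0,"tx":0,"ty":0,"tz":0,"hand":0.085},{"ax":0,"ay":0,"az":0,"tx":0,"ty":0,"tz":0,"hand":0.085}]' 
python3 go.py 484 306 200 16.1
```

```text
time: 40.55
eef_pos: [480.5, 238.9, 320.1]
tool_rot: [0.99, 0.14, 0.0, 0.0]
wrist_force: [1.6, -0.6, 0.1]
gripper_width: 85.1
time: 40.95
eef_pos: [482.0, 306.5, 319.7]
tool_rot: [0.99, 0.141, -0.0, 0.0]
wrist_force: [0.5, -0.8, -0.4]
gripper_width: 84.7
t 40.95 pos [482.  306.5 319.7] q [-0.06  0.51 -0.78  1.84  0.43  0.97 -0.74] F [ 0.5 -0.8 -0.4] w 84.7
rotvec(tool) [0.0009 0.0005 0.003 ] shift now(mm) [  1.8   0.9 119.7] shift after turn [  1.8   1.  119.7]
```

```bash

python3 -m handwheel '[{"ax":0,"ay":0,"az":0.003,"tx":0.0018,"ty":0.0005,"tz":0.008,"hand":0.085},{"ax":0,"ay":0,"az":0,"tx":0,"ty":0,"tz":0.015,"hand":0.085},{"ax":0,"ay":0,"az":0,"tx":0,"ty":0,"tz":0.015,"hand":0.085},{"ax":0,"ay":0,"az":0,"tx":0,"ty":0,"tz":0.015,"hand":0.085},{"ax":0,"ay":0,"az":0,"tx":0,"ty":0,"tz":0.01,"hand":0.085},{"ax":0,"ay":0,"az":0,"tx":0,"ty":0,"tz":0.01,"hand":0.085},{"ax":0,"ay":0,"az":0,"tx":0,"ty":0,"tz":0.01,"hand":0.085},{"ax":0,"ay":0,"az":0,"tx":0,"ty":0,"tz":0.01,"hand":0.085},{"ax":0,"ay":0,"az":0,"tx":0,"ty":0,"tz":0.01,"hand":0.085},{"ax":0,"ay":0,"az":0,"tx":0,"ty":0,"tz":0.01,"hand":0.085},{"ax":0,"ay":0,"az":0,"tx":0,"ty":0,"tz":0.006,"hand":0.085},{"ax":0,"ay":0,"az":0,"tx":0,"ty":0,"tz":0,"hand":0.085}]' 
python3 go.py 484 306 200 16.1
python3 - <<'E'
from h import *
s=cams.camera('side'); crop(s,'s12.png',255,240,160,240,2.4)
E
```

```text
time: 42.15
eef_pos: [484.0, 306.0, 199.8]
tool_rot: [0.99, 0.14, -0.001, 0.0]
wrist_force: [1.0, 0.2, 0.4]
gripper_width: 84.7
t 42.15 pos [484.  306.  199.8] q [-0.15  0.66 -0.67  1.92  0.58  0.77 -0.86] F [1.  0.2 0.4] w 84.7
rotvec(tool) [0.0006 0.0015 0.0005] shift now(mm) [ 0.   0.1 -0.2] shift after turn [ 0.   0.1 -0.2]
```

View pics/s12.png

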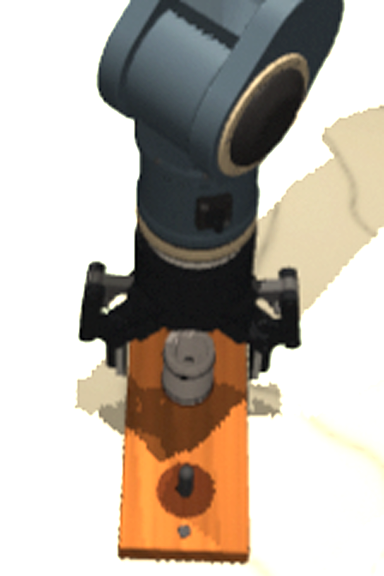

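The jaws straddle S (crop 188,370). Close and lift.

```bash

python3 -m handwheel '[{"ax":0,"ay":0,"az":0,"tx":0,"ty":0,"tz":0,"hand":0.022},{"ax":0,"ay":0,"az":0,"tx":0,"ty":0,"tz":0,"hand":0.022},{"ax":0,"ay":0,"az":0,"tx":0,"ty":0,"tz":0,"hand":0.022},{"ax":0,"ay":0,"az":0,"tx":0,"ty":0,"tz":0,"hand":0.022},{"ax":0,"ay":0,"az":0,"tx":0,"ty":0,"tz":0,"hand":0.022},{"ax":0,"ay":0,"az":0,"tx":0,"ty":0,"tz":0,"hand":0.022},{"ax":0,"ay":0,"az":0,"tx":0,"ty":0,"tz":0,"hand":0.022},{"ax":0,"ay":0,"az":0,"tx":0,"ty":0,"tz":0,"hand":0.022},{"ax":0,"ay":0,"az":0,"tx":0,"ty":0,"tz":0,"hand":0.022},{"ax":0,"ay":0,"az":0,"tx":0,"ty":0,"tz":0,"hand":0.022}]' 50
python3 go.py 484 306 200 16.1
python3 -m handwheel '[{"ax":0,"ay":0,"az":0,"tx":0,"ty":0,"tz":-0.003,"hand":0.022},{"ax":0,"ay":0,"az":0,"tx":0,"ty":0,"tz":-0.006,"hand":0.022},{"ax":0,"ay":0,"az":0,"tx":0,"ty":0,"tz":-0.01,"hand":0.022},{"ax":0,"ay":0,"az":0,"tx":0,"ty":0,"tz":-0.015,"hand":0.022},{"ax":0,"ay":0,"az":0,"tx":0,"ty":0,"tz":-0.018,"hand":0.022},{"ax":0,"ay":0,"az":0,"tx":0,"ty":0,"tz":-0.018,"hand":0.022},{"ax":0,"ay":0,"az":0,"tx":0,"ty":0,"tz":-0.018,"hand":0.022},{"ax":0,"ay":0,"az":0,"tx":0,"ty":0,"tz":-0.017,"hand":0.022},{"ax":0,"ay":0,"az":0,"tx":0,"ty":0,"tz":-0.01,"hand":0.022},{"ax":0,"ay":0,"az":0,"tx":0,"ty":0,"tz":0,"hand":0.022},{"ax":0,"ay":0,"az":0,"tx":0,"ty":0,"tz":0,"hand":0.022}]'
python3 go.py 404.3 -286 315 16.1
python3 - <<'E'
from h import *
s=cams.camera('side'); crop(s,'s13.png',255,240,160,240,2.4)
E
```

```text
time: 43.2
eef_pos: [484.2, 306.4, 201.4]
tool_rot: [0.99, 0.14, 0.0, 0.0]
wrist_force: [-1.5, -2.1, 5.3]
gripper_width: 34.3
t 43.2 pos [484.2 306.4 201.4] q [-0.14  0.66 -0.67  1.92  0.58  0.77 -0.86] F [-1.5 -2.1  5.3] w 34.3
rotvec(tool) [ 0.0003 -0.0006  0.0003] shift now(mm) [-0.3  0.3  1.4] shift after turn [-0.3  0.3  1.4]
time: 44.3
eef_pos: [484.1, 306.0, 315.6]
tool_rot: [0.99, 0.14, -0.0, 0.0]
wrist_force: [0.8, 0.1, -2.0]
gripper_width: 34.0
t 44.3 pos [484.1 306.  315.6] q [-0.06  0.52 -0.78  1.84  0.43  0.96 -0.74] F [ 0.8  0.1 -2. ] w 34.0
rotvec(tool) [0.0005 0.0004 0.0001] shift now(mm) [-240.9  546.6    1. ] shift after turn [-240.8  546.6    0.6]
```

View pics/s13.png

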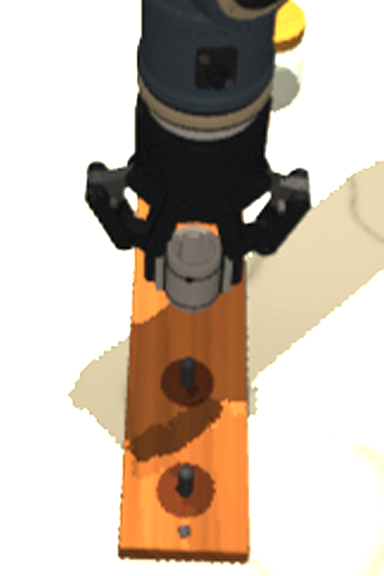

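S is held upright; landing z should be about 195.4. Going to post 4 by way of a slightly outer path.

```bash

python3 -m handwheel '[{"ax":0,"ay":0,"az":0,"tx":-0.0065,"ty":0.0245,"tz":0,"hand":0.022},{"ax":0,"ay":0,"az":0,"tx":-0.0112,"ty":0.0415,"tz":0,"hand":0.022},{"ax":0,"ay":0,"az":0,"tx":-0.0112,"ty":0.0415,"tz":0,"hand":0.022},{"ax":0,"ay":0,"az":0,"tx":-0.0112,"ty":0.0415,"tz":0,"hand":0.022},{"ax":0,"ay":0,"az":0,"tx":-0.0112,"ty":0.0415,"tz":0,"hand":0.022},{"ax":0,"ay":0,"az":0,"tx":-0.0112,"ty":0.0415,"tz":0,"hand":0.022},{"ax":0,"ay":0,"az":0,"tx":-0.0112,"ty":0.0415,"tz":0,"hand":0.022},{"ax":0,"ay":0,"az":0,"tx":-0.0112,"ty":0.0415,"tz":0,"hand":0.022}]' 
python3 -m handwheel '[{"ax":0,"ay":0,"az":0,"tx":-0.0225,"ty":0.0333,"tz":0,"hand":0.022},{"ax":0,"ay":0,"az":0,"tx":-0.0225,"ty":0.0333,"tz":0,"hand":0.022},{"ax":0,"ay":0,"az":0,"tx":-0.0225,"ty":0.0333,"tz":0,"hand":0.022},{"ax":0,"ay":0,"az":0,"tx":-0.0225,"ty":0.0333,"tz":0,"hand":0.022},{"ax":0,"ay":0,"az":0,"tx":-0.0225,"ty":0.0333,"tz":0,"hand":0.022},{"ax":0,"ay":0,"az":0,"tx":-0.0225,"ty":0.0333,"tz":0,"hand":0.022},{"ax":0,"ay":0,"az":0,"tx":-0.0135,"ty":0.02,"tz":0,"hand":0.022},{"ax":0,"ay":0,"az":0,"tx":-0.0075,"ty":0.0116,"tz":0,"hand":0.022},{"ax":0,"ay":0,"az":0,"tx":0,"ty":0,"tz":0,"hand":0.022},{"ax":0,"ay":0,"az":0,"tx":0,"ty":0,"tz":0,"hand":0.022}]'
python3 go.py 404.3 -286 195.4 -76.8
```

```text
time: 45.15
eef_pos: [489.5, -21.8, 315.0]
tool_rot: [0.99, 0.14, -0.001, -0.0]
wrist_force: [-0.4, -0.6, -2.3]
gripper_width: 34.4
time: 46.15
eef_pos: [404.9, -284.2, 315.5]
tool_rot: [0.99, 0.141, 0.0, -0.001]
wrist_force: [1.1, 0.8, -2.7]
gripper_width: 34.3
t 46.15 pos [ 404.9 -284.2  315.5] q [ 1.12  0.37 -0.72  2.02  0.32  0.87  0.51] F [ 1.1  0.8 -2.7] w 34.3
rotvec(tool) [-1.3000e-03  8.0000e-04  1.6234e+00] shift now(mm) [ -1.1   1.7 120.1] shift after turn [  1.6   1.  120.1]
```

```bash

python3 -m handwheel '[{"ax":0,"ay":0,"az":0.1475,"tx":0,"ty":0,"tz":0,"hand":0.022},{"ax":0,"ay":0,"az":0.1475,"tx":0,"ty":0,"tz":0,"hand":0.022},{"ax":0,"ay":0,"az":0.1475,"tx":0,"ty":0,"tz":0,"hand":0.022},{"ax":0,"ay":0,"az":0.1475,"tx":0,"ty":0,"tz":0,"hand":0.022},{"ax":0,"ay":0,"az":0.1475,"tx":0,"ty":0,"tz":0,"hand":0.022},{"ax":0,"ay":0,"az":0.1475,"tx":0,"ty":0,"tz":0,"hand":0.022},{"ax":0,"ay":0,"az":0.1475,"tx":0,"ty":0,"tz":0,"hand":0.022},{"ax":0,"ay":0,"az":0.1475,"tx":0,"ty":0,"tz":0,"hand":0.022},{"ax":0,"ay":0,"az":0.1475,"tx":0,"ty":0,"tz":0,"hand":0.022},{"ax":0,"ay":0,"az":0.1475,"tx":0,"ty":0,"tz":0,"hand":0.022},{"ax":0,"ay":0,"az":0.1475,"tx":0,"ty":0,"tz":0,"hand":0.022},{"ax":0,"ay":0,"az":0,"tx":0,"ty":0,"tz":0,"hand":0.022}]' 
python3 -m handwheel '[{"ax":0,"ay":0,"az":0,"tx":0,"ty":0,"tz":0,"hand":0.022},{"ax":0,"ay":0,"az":0,"tx":0,"ty":0,"tz":0,"hand":0.022},{"ax":0,"ay":0,"az":0,"tx":0,"ty":0,"tz":0,"hand":0.022}]' >/dev/null
python3 go.py 404.3 -286 195.4 -76.8
```

```text
time: 47.35
eef_pos: [405.4, -283.4, 315.8]
tool_rot: [0.785, -0.62, -0.0, -0.0]
wrist_force: [-0.3, 0.2, -2.2]
gripper_width: 34.6
t 47.65 pos [ 404.6 -285.3  315.8] q [ 0.84  0.31 -0.37  2.03  0.15  0.83 -0.96] F [-1.1 -0.1 -1.5] w 34.3
rotvec(tool) [-0.0001  0.0002  0.0011] shift now(mm) [  0.7   0.5 120.4] shift after turn [  0.7   0.4 120.4]
```

```bash
python3 -m handwheel '[{"ax":0,"ay":0,"az":0,"tx":0.0006,"ty":0.0004,"tz":0.008,"hand":0.022},{"ax":0,"ay":0,"az":0,"tx":0,"ty":0,"tz":0.014,"hand":0.022},{"ax":0,"ay":0,"az":0,"tx":0,"ty":0,"tz":0.015,"hand":0.022},{"ax":0,"ay":0,"az":0,"tx":0,"ty":0,"tz":0.015,"hand":0.022},{"ax":0,"ay":0,"az":0,"tx":0,"ty":0,"tz":0.015,"hand":0.022},{"ax":0,"ay":0,"az":0,"tx":0,"ty":0,"tz":0.01,"hand":0.022},{"ax":0,"ay":0,"az":0,"tx":0,"ty":0,"tz":0.005,"hand":0.022},{"ax":0,"ay":0,"az":0,"tx":0,"ty":0,"tz":0,"hand":0.022},{"ax":0,"ay":0,"az":0,"tx":0,"ty":0,"tz":0,"hand":0.022},{"ax":0,"ay":0,"az":0,"tx":0,"ty":0,"tz":0,"hand":0.022}]'
python3 go.py 404.3 -286 195.4 -76.8
python3 - <<'E'
from h import *
s=cams.camera('side'); crop(s,'s14.png',310,80,150,150,4)
c=cams.camera('top'); crop(c,'t14.png',375,200,90,150,4)
for X in ([404.3,-286,12],[404.3,-286,41],[404.3,-286,51]): print((proj(s,X)-[310,80])*4)
E
```

```text
time: 48.65
eef_pos: [404.5, -286.4, 234.4]
tool_rot: [0.783, -0.621, 0.001, -0.0]
wrist_force: [0.1, 0.7, -2.1]
gripper_width: 34.5
t 48.65 pos [ 404.5 -286.4  234.4] q [ 0.8   0.43 -0.33  2.09  0.23  0.65 -1.03] F [ 0.1  0.7 -2.1] w 34.5
rotvec(tool) [-0.001  -0.0011 -0.0007] shift now(mm) [-0.5  0.1 39. ] shift after turn [-0.4  0.1 39. ]
[494.79688143 494.46363831]
[502.71982212 456.99091395]
[505.50972143 443.79567093]
```

View pics/s14.png

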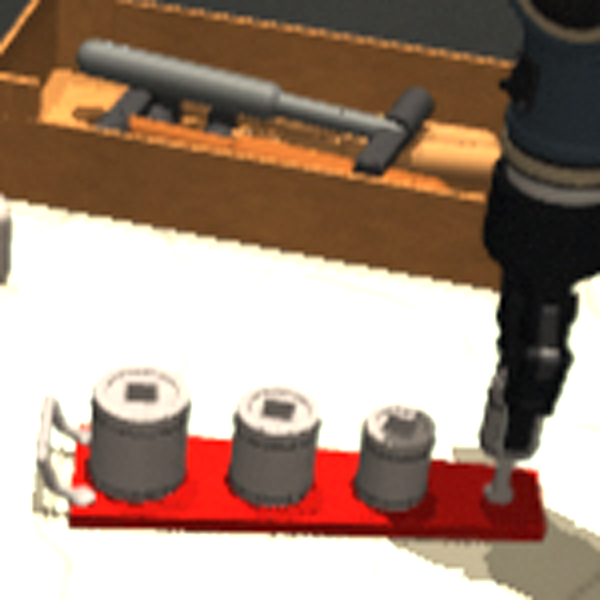

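View pics/t14.png

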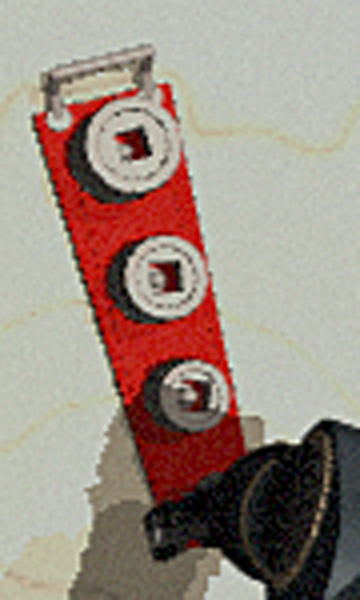

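S's underside (crop 511,445) lines up with the post 4 axis (foot 499,494, extrapolated to about 509). XL, L and M stand upright. Lowering.

```bash
python3 -m handwheel '[{"ax":0,"ay":0,"az":0,"tx":0,"ty":0,"tz":0.004,"hand":0.022},{"ax":0,"ay":0,"az":0,"tx":0,"ty":0,"tz":0.006,"hand":0.022},{"ax":0,"ay":0,"az":0,"tx":0,"ty":0,"tz":0.007,"hand":0.022},{"ax":0,"ay":0,"az":0,"tx":0,"ty":0,"tz":0.007,"hand":0.022},{"ax":0,"ay":0,"az":0,"tx":0,"ty":0,"tz":0.005,"hand":0.022},{"ax":0,"ay":0,"az":0,"tx":0,"ty":0,"tz":0.003,"hand":0.022},{"ax":0,"ay":0,"az":0,"tx":0,"ty":0,"tz":0.002,"hand":0.022},{"ax":0,"ay":0,"az":0,"tx":0,"ty":0,"tz":0.001,"hand":0.022},{"ax":0,"ay":0,"az":0,"tx":0,"ty":0,"tz":0,"hand":0.022}]'|grep -E 'pos|force'
python3 -m handwheel '[{"ax":0,"ay":0,"az":0,"tx":0,"ty":0,"tz":0.001,"hand":0.022},{"ax":0,"ay":0,"az":0,"tx":0,"ty":0,"tz":0,"hand":0.022}]' | grep -E 'pos|force'
python3 -m handwheel '[{"ax":0,"ay":0,"az":0,"tx":0,"ty":0,"tz":0.001,"hand":0.022},{"ax":0,"ay":0,"az":0,"tx":0,"ty":0,"tz":0,"hand":0.022}]' | grep -E 'pos|force'
```

```text
eef_pos: [404.2, -286.3, 198.8]
wrist_force: [-0.8, 0.6, -0.6]
eef_pos: [404.2, -286.3, 197.9]
wrist_force: [-0.2, 0.2, -3.0]
eef_pos: [404.2, -286.2, 196.8]
wrist_force: [-0.0, 0.3, -0.7]
```

```bash

python3 -m handwheel '[{"ax":0,"ay":0,"az":0,"tx":0,"ty":0,"tz":0.001,"hand":0.022},{"ax":0,"ay":0,"az":0,"tx":0,"ty":0,"tz":0,"hand":0.022}]' | grep -E 'pos|force'
python3 -m handwheel '[{"ax":0,"ay":0,"az":0,"tx":0,"ty":0,"tz":0.001,"hand":0.022},{"ax":0,"ay":0,"az":0,"tx":0,"ty":0,"tz":0,"hand":0.022}]' | grep -E 'pos|force'
```

```text
eef_pos: [404.2, -286.2, 195.8]
wrist_force: [0.6, 0.3, -2.7]
eef_pos: [404.3, -286.2, 195.4]
wrist_force: [-2.4, 0.5, 4.2]
```

Contact at 195.4 as predicted. Release and retreat.

```bash

python3 -m handwheel '[{"ax":0,"ay":0,"az":0,"tx":0,"ty":0,"tz":-0.0003,"hand":0.022},{"ax":0,"ay":0,"az":0,"tx":0,"ty":0,"tz":0,"hand":0.05},{"ax":0,"ay":0,"az":0,"tx":0,"ty":0,"tz":0,"hand":0.085},{"ax":0,"ay":0,"az":0,"tx":0,"ty":0,"tz":0,"hand":0.085},{"ax":0,"ay":0,"az":0,"tx":0,"ty":0,"tz":0,"hand":0.085},{"ax":0,"ay":0,"az":0,"tx":0,"ty":0,"tz":0,"hand":0.085},{"ax":0,"ay":0,"az":0,"tx":0,"ty":0,"tz":0,"hand":0.085},{"ax":0,"ay":0,"az":0,"tx":0,"ty":0,"tz":0,"hand":0.085}]'
python3 -m handwheel '[{"ax":0,"ay":0,"az":0,"tx":0,"ty":0,"tz":-0.007,"hand":0.085},{"ax":0,"ay":0,"az":0,"tx":0,"ty":0,"tz":-0.015,"hand":0.085},{"ax":0,"ay":0,"az":0,"tx":0,"ty":0,"tz":-0.02,"hand":0.085},{"ax":0,"ay":0,"az":0,"tx":0,"ty":0,"tz":-0.025,"hand":0.085},{"ax":0,"ay":0,"az":0,"tx":0,"ty":0,"tz":-0.03,"hand":0.085},{"ax":0,"ay":0,"az":0,"tx":0.02,"ty":0,"tz":-0.03,"hand":0.085},{"ax":0,"ay":0,"az":0,"tx":0.035,"ty":0,"tz":-0.02,"hand":0.085},{"ax":0,"ay":0,"az":0,"tx":0.035,"ty":0,"tz":0,"hand":0.085},{"ax":0,"ay":0,"az":0,"tx":0.035,"ty":0,"tz":0,"hand":0.085},{"ax":0,"ay":0,"az":0,"tx":0.03,"ty":0,"tz":0,"hand":0.085},{"ax":0,"ay":0,"az":0,"tx":0.015,"ty":0,"tz":0,"hand":0.085},{"ax":0,"ay":0,"az":0,"tx":0,"ty":0,"tz":0,"hand":0.085}]'
python3 - <<'E'
from h import *
s=cams.camera('side'); crop(s,'s15.png',310,130,150,110,5);cv2.imwrite('pics/s15f.png',s['img'])
c=cams.camera('top'); cv2.imwrite('pics/t15.png',c['img'])
print(ray(c,315,284,85))
E
```

```text
time: 51.25
eef_pos: [404.2, -286.3, 195.1]
tool_rot: [0.783, -0.621, 0.0, -0.0]
wrist_force: [0.0, -0.4, -0.2]
gripper_width: 85.0
time: 52.45
eef_pos: [442.3, -454.0, 342.1]
tool_rot: [0.782, -0.623, 0.0, 0.0]
wrist_force: [-0.1, 0.1, -0.1]
gripper_width: 85.1
[505.62962369  -9.00375548  85.        ]
```

View pics/s15.png

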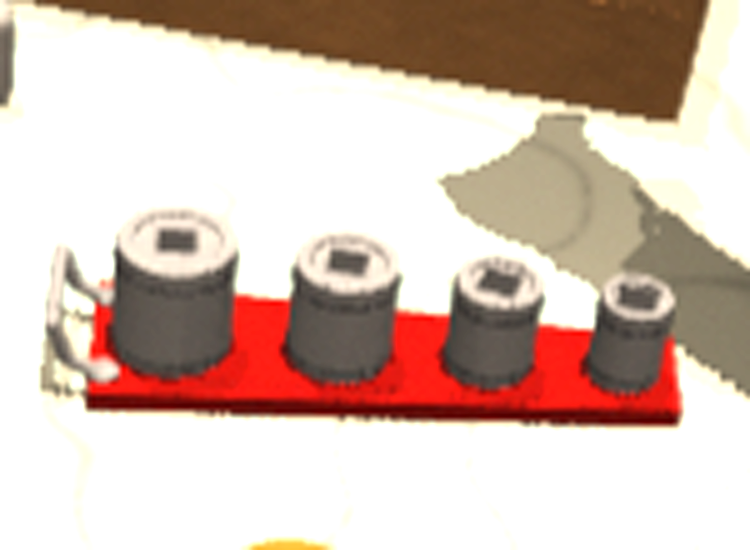

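View pics/t15.png

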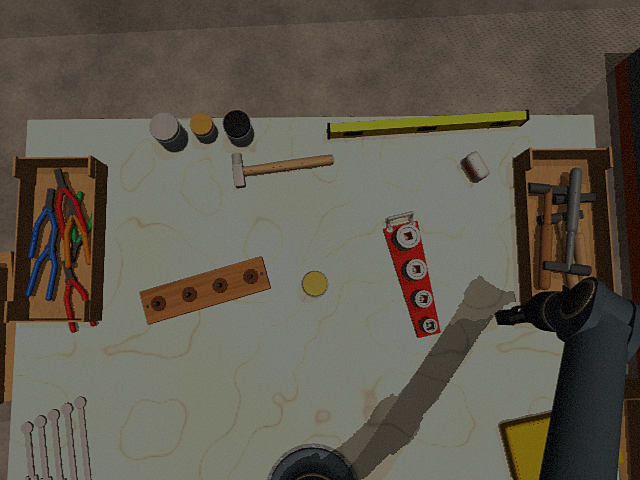

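View pics/s15f.png

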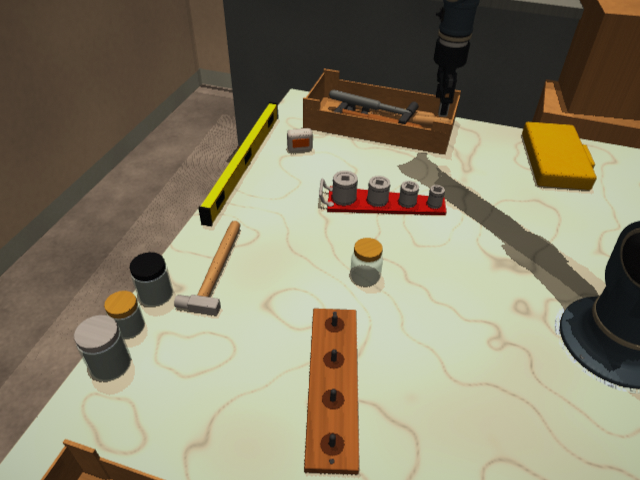

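All four sockets stand in order on the rack (top view: XL 407,236, L 416,269, M 424,299, S 430,325). The jar (315,284) and hammer (283,165) are where they were. One depth check of the socket tops, then I hand in.

```bash
python3 - <<'E'
from h import *
V=cloud(cams.camera('side'))
for n,x,y,r,z in [('XL',620.3,-236.5,30,74),('L',540.8,-255.2,26,68),('M',468.6,-271.7,22,62),('S',404.2,-286.2,18,58)]:
    m=(abs(V[...,2]-z)<6)&(np.hypot(V[...,0]-x,V[...,1]-y)<r+5); q=V[m]
    A=np.c_[q[:,:2]-q[:,:2].mean(0),np.ones(len(q))]; f=np.linalg.lstsq(A,q[:,2],rcond=None)[0]
    print(n,len(q),'top z',f[2].round(1),'expect',z,'tilt deg',np.degrees(np.hypot(*f[:2])).round(1), cv2.minEnclosingCircle(q[:,:2].astype(np.float32))[0])
robot.finish_job(); print(robot.read_state()['time'])
E
```

```text
XL 289 top z 71.8 expect 74 tilt deg 0.5 (619.2376708984375, -233.50759887695312)
L 213 top z 66.1 expect 68 tilt deg 0.9 (538.4150390625, -251.59375)
M 153 top z 60.0 expect 62 tilt deg 1.1 (467.3241882324219, -268.6575927734375)
S 94 top z 55.6 expect 58 tilt deg 1.2 (402.7435302734375, -284.7766418457031)
the job is handed in; nothing more can be done
the job is handed in; nothing more can be done
```

I moved the four sockets one at a time onto the rack, from XL on post 1 by the bow, through L and M, to S on post 4. The job was handed in at about 52.6 s.

- **Placing:** I lowered the last millimetres in 1 mm steps. Each socket touched down within 0.1 mm of the predicted height, and I released it while it was resting on the rack. The highest wrist force I read was about 13 N, pressing down the first socket.
- **Last checks:** In the final pictures all four stand upright in the right order. The jar and hammer appear where they started, and the gripper was clear of everything.
- **Small disagreements:**
  - The final depth check read every socket top about 2 mm lower than expected. That bias was also there in the first pictures, so it fits the stated 2 mm calibration.
  - It read tilts of 0.5 to 1.2°, which I put down to noise.
  - The two cameras disagreed by up to 4 mm in x at the start, so I used averages.
- **Refused call:** The first move call was refused for leaving out keys, and nothing moved.

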